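# Stack and lock battery tie plates

## Task

Load every aluminium tie plate from the grooved wooden step into the nest of the steel jig: they lie too flat in their grooves to be picked up, so slide each one along its groove until its end hangs over the step's open edge, grip it there and lay it flat and square in the nest, one on top of another, letting none fall to the bench. When all of them are in, strike the jig's sprung pin fully down with the hand mallet, never with the gripper or arm, then stand the mallet upright in the middle of the round rubber mat and let go. Leave the other things on the bench where they are.

Things in the scene. Friction and masses are not known exactly. Their poses are not given: they have to be found in the camera images.
- step_edge (a point): Middle of the edge over which plates are slid, at groove-floor height (55 mm above the bench). Axes are the step's: +y points from this edge into the step, x runs along the edge. On its -y side is open air down to the bench.
- step: Grooved wooden step fixed to the bench, 198 mm (x) by 240 mm (y); origin at its underside's centre, the open edge at y = -120 mm. Three grooves run along y, open at both ends, centred at x = -62, 0 and +62 mm, 50 mm wide, floor 55 mm above the bench, between ribs 12 mm wide and 6 mm high.
- plate_a_mid (a point): Centre of a flat aluminium plate, 46 mm (x) by 120 mm (y) by 6 mm, 90 g, loose in a groove, flush with the ribs. It starts 15 mm or more back from the step's -y edge, with 40 mm or more of empty groove behind it, where closed fingers can push its rear end. With 45 mm overhanging it can be gripped across its width from above; past 60 mm it tips off. Absent in some starts (no reading).
- plate_b_mid (a point): Centre of a flat aluminium plate, 46 mm (x) by 120 mm (y) by 6 mm, 90 g, loose in a groove, flush with the ribs. It starts 15 mm or more back from the step's -y edge, with 40 mm or more of empty groove behind it, where closed fingers can push its rear end. With 45 mm overhanging it can be gripped across its width from above; past 60 mm it tips off. Absent in some starts (no reading).
- plate_c_mid (a point): Centre of a flat aluminium plate, 46 mm (x) by 120 mm (y) by 6 mm, 90 g, loose in a groove, flush with the ribs. It starts 15 mm or more back from the step's -y edge, with 40 mm or more of empty groove behind it, where closed fingers can push its rear end. With 45 mm overhanging it can be gripped across its width from above; past 60 mm it tips off. Absent in some starts (no reading).
- nest (a point): Nest of the jig: middle of the top of a steel rail 34 mm wide (x), 124 mm long (y), 40 mm above the bench; axes are the jig's, z up. A plate lies on it lengthwise, its sides overhanging the rail, its centre over this point; plates stack with centres 3, 9 and 15 mm above it. Fingers reaching below a plate would meet those stacked already: it may be let go a few mm above them.
- jig: Steel jig fixed to the bench; origin under the nest point, same axes. Two guides 12 mm thick stand at y = +6 to +61 mm, inner faces at x = -27 and +27 mm, tops 34 mm above the nest (the -x one is a jaw that moves in 5 mm as the pin goes down). A pin block with its face at y = +64 mm closes that end. The -y half is free at the sides for fingers, down to the base plate 28 mm below the nest.
- pin_top (a point): Centre of the top of the sprung pin's round steel head (26 mm across), 85 mm along nest +y from the nest point, 100 mm above the bench when up and 80 mm when fully down.
- pin (a joint): Travel of the sprung pin, m: 0 up, 0.020 fully down. Pushing it down takes about 9 N at first and 12 N at the end, plus drag with speed; friction keeps it where it is left.
- mallet_grip (a point): Centre of the mallet's handle. The hand mallet stands upright on its flat round striking face: head 56 mm across and 45 mm tall, above it a square wooden handle 24 by 24 mm (sides along its x and y) and 70 mm long, 115 mm tall in all, about 350 g. This point is 80 mm above the striking face. Strike the pin with the flat face, straight down.
- mat_top (a point): Centre of the top of the round rubber mat, 100 mm across and 3 mm thick, fixed to the bench; empty at first.
- wrench: Bystander: steel socket wrench, 200 mm long, lying flat, at most 28 mm high. Origin on its underside.
- lug: Bystander: copper battery lug, 70 mm long, 16 mm high. Origin on its underside.
- vent_strip: Bystander: black plastic vent plug strip, 150 by 26 mm, 22 mm high. Origin on its underside.
- post_cleaner: Bystander: blue polymer post cleaner, upright, 42 mm across, 70 mm tall. Origin on its underside.
Not all that is in view belongs to the job. Leave any blue, green or red look-alike of the part that bears plate_a_mid alone.

How it is judged (in metres and radians):
On the way, in this order (a step that is already met when the one before it is completed fails the run):
1. every plate present lies in the nest, with the pin still up (x of plate_a_mid in the frame of nest between -0.008 and 0.008 m and y of plate_a_mid in the frame of nest between -0.012 and 0.012 m and z of plate_a_mid in the frame of nest between 0 and 0.018 m and angle between the y axis of each of plate_a_mid, plate_b_mid, plate_c_mid and the y axis of nest, either way round below 0.12 rad and x of plate_b_mid in the frame of nest between -0.008 and 0.008 m and y of plate_b_mid in the frame of nest between -0.012 and 0.012 m and z of plate_b_mid in the frame of nest between 0 and 0.018 m and x of plate_c_mid in the frame of nest between -0.008 and 0.008 m and y of plate_c_mid in the frame of nest between -0.012 and 0.012 m and z of plate_c_mid in the frame of nest between 0 and 0.018 m and value of joint pin below 0.005 m), for 0.3 s.
2. the pin is struck fully down, with the plates in the nest (x of plate_a_mid in the frame of nest between -0.008 and 0.008 m and y of plate_a_mid in the frame of nest between -0.012 and 0.012 m and z of plate_a_mid in the frame of nest between 0 and 0.018 m and angle between the y axis of each of plate_a_mid, plate_b_mid, plate_c_mid and the y axis of nest, either way round below 0.12 rad and x of plate_b_mid in the frame of nest between -0.008 and 0.008 m and y of plate_b_mid in the frame of nest between -0.012 and 0.012 m and z of plate_b_mid in the frame of nest between 0 and 0.018 m and x of plate_c_mid in the frame of nest between -0.008 and 0.008 m and y of plate_c_mid in the frame of nest between -0.012 and 0.012 m and z of plate_c_mid in the frame of nest between 0 and 0.018 m and value of joint pin above 0.0165 m), for 0.2 s.
At the end, for the whole second after the job is handed in: Every plate present is in the nest, flat on the rail or on another plate, centred within 8 mm across and 12 mm along and square within 0.12 rad; the pin is down by more than 16.5 of its 20 mm; the mallet stands upright within 25 mm of the mat's centre; all at rest (all of step 2 and linear speed of each of plate_a, plate_b, plate_c, mallet below 0.02 m/s and horizontal distance between mallet_grip and mat_top below 0.025 m and angle between mallet_grip's own z axis and vertical below 0.1 rad and height (world z) of mallet_grip below 0.09 m); the robot touches nothing.
It fails at once if a plate falls to the bench (height (world z) of any of plate_a_mid, plate_b_mid, plate_c_mid below 0.03 m).
It fails at once if the pin is pushed by the gripper or arm instead of the mallet (contact force between any of the fingers, the arm and pin above 2 N).
It fails at once if a bystander is moved by more than 30 mm (distance of any of wrench, lug, vent_strip, post_cleaner from where it was at the start of the episode above 0.03 m).
Of plate_a, plate_b, plate_c only 2 to 3 are there at a start; the rules pass over those that are not, and their reading is None.
At some moment in a run one of mallet may be knocked a few centimetres aside while the robot is not near it.
It also fails if it takes over 210 s, if anything falls off the work surface, if the arm or the gripper's body presses on something with over 40 N, if the wrist force passes 120 N, or if a joint passes its speed limit or range.

## Robot

A 6-joint arm with a two-finger parallel gripper is mounted at the origin on the work surface. World frame = base frame: x ahead of the robot, y to its left, z up, the work surface at z = 0. Lengths are in m, angles in degrees, forces in N, time in s.
With the tool pointing down it reaches from about 0.35 to 0.875 m from the base axis. Payload 4.2 kg.
Tool frame: the origin (TCP) lies between the finger pads; the fingertips stand 17 mm ahead of it and the grasp point (between the pads) lies 2 mm behind it; z points along the fingers, y is the direction in which the jaws open and shut (so a half turn about z gives the same grasp; the last joint's range is limited). The gripper opens to 87 mm and grips with 3 to 60 N. Pads are 19 mm wide; open, the fingers measure 117 mm over their backs; the gripper's body (75 mm by 190 mm) begins 51 mm behind the grasp point.
Start: joints at [-58.98, 22.042, 0.453, 0, -68.411, -14.817], TCP at [0.174, -0.6, 0.24] pointing down, gripper open.
Joint ranges: [-179.83, 179.83], [-69.29, 118.12], [-61.27, 80.66], [-181.25, 117.63], [-171.15, -9.14], [-177.46, 177.46]. Speed limits (degrees/s): [159.86, 159.86, 180, 180, 180, 180].

## Interface

Orientations are given as a 3x3 rotation matrix whose columns are the frame's x, y, z axes.
In Python, from station import r gives the robot as it stands.
- The arm moves only by the shell command python3 -m creep 'ROWS'. ROWS is JSON, a list of rows, each a list of 7 numbers: the opening, from 0 (shut) to 1 (fully open), then the shift along the tool's x, y, z scaled (see below), then the turn, a rotation vector about the tool's x, y, z scaled (see below). A call has 1 to 5 rows; each row is the pose to reach, as a shift and turn from the pose measured when the call began, along the tool's axes at that moment, turning the shorter way round; what a row does not reach only later rows make up. The controller multiplies each number of a shift by 300 mm and each number of a turn by 180 degrees. A row lasts 1/12 s, in which the tool goes at most 41.7 mm and 7.16 degrees, less where a joint would pass 70% of its speed; a pose out of reach is approached as far as the arm can. A call with a number of a shift or a turn outside -1 to 1 is refused whole. A call with a gripper value outside its range is refused whole. The fingers move at their own pace and stop on an object; the grip force is fixed at half the most. Time passes only in rows, so rows that repeat a pose let the fingers close. It gives the time, the measured TCP pose, the force and the opening at its end, in the units of the state.
- r.sense(): the state, without advancing time (a new reading comes with each control period).
- r.capture(name): name is "scene" or "side" or "wrist"; returns the picture (384x512x3 uint8, blue, green, red); there is no depth.
- r.camera_model(name): a dict with "mtx" (3x3 intrinsics, pixels), "R" (3x3) and "t" (3): a world point X has camera coordinates R X + t; the wrist camera has in their place "mount" (4x4, takes a point from camera to tool coordinates, whose origin is the TCP and whose axes are the flange's). Camera axes: x right, y down, z forward; pixel columns grow to the right and rows downward; lengths in m; the calibration is good to about 2 mm. A picture is of the moment at which its call begins: read the wrist's pose just before it. camera_model takes no time and is no camera call.
- r.finish_job(): hands the job in, once; it reports no verdict.
Trained networks look in the newest picture that a camera, given by its name, has taken for a name from the list of things; names that differ only in an ending like _2 or _b are one class to them, and where a whole thing is asked for, a point or a joint stands for the part that bears it (a point fixed in the world has none). Each returns a list of dicts, best first, with "score" (0 to 1); they miss things now and then, are a little off and sometimes report something else, mostly with a low value. They report only what shows in the picture. A call takes as long as a camera call. They do not tell look-alikes from the thing itself.
- r.recognise(camera, target): "rect" ([left, top, right, bottom] as shares, 0 to 1, of the picture: columns of its width, rows of its height, round what is visible of it).
- r.outline_of(camera, target): "pixels" (384x512 bool, what is visible of it) and "rect" ([left, top, right, bottom] as shares, 0 to 1, of the picture: columns of its width, rows of its height, round what is visible of it).
The state is a dict: "time_s": time; "joints": joint angles; "joint_velocities": joint speeds; "effort": joint torques, N m; "tcp_pos": TCP position; "ee_rot": TCP orientation; "wrist_force": force on the tool from outside, world axes, zero at the start; "moment": the same for the moment, N m; "gripper_width": opening from 0.0 (shut) to 1.0 (fully open).
Only numpy, scipy, OpenCV 4.12 (cv2) and the standard library are available. Lean on these libraries where they do the work, as an engineer would, in place of code of your own. Each camera call takes 0.05 s, during which the arm holds its last target.

## Working session

There is one attempt and no reset: what is moved stays moved. The work goes in short steps, Python scripts to look and compute and a shell command to move; the robot and the scene stay as the last step left them, time stands still between calls to the robot, and variables do not carry over. Pictures are saved under pics/ and viewed, and the job is handed in when it is done.

```bash
ls; mkdir -p pics
python3 - <<'E'
from station import r
import cv2
s=r.sense()
print({k:s[k] for k in ('time_s','joints','tcp_pos','ee_rot','gripper_width','wrist_force')})
for c in ('scene','side','wrist'):
    im=r.capture(c); cv2.imwrite(f'pics/{c}0.png',im)
    m=r.camera_model(c); print(c,m)
E
```

```text
pics
{'time_s': 0.0, 'joints': array([-5.89788902e+01,  2.20909622e+01,  3.80937517e-01, -2.87998763e-02,
       -6.84083851e+01, -1.48155841e+01]), 'tcp_pos': array([ 0.17428978, -0.59964064,  0.23846582]), 'ee_rot': array([[-9.60318490e-01, -2.78904924e-01, -6.64491999e-04],
       [-2.78905705e-01,  9.60316385e-01,  2.01189215e-03],
       [ 7.69959279e-05,  2.11738784e-03, -9.99997755e-01]]), 'gripper_width': 0.9986038771009658, 'wrist_force': array([ 0.1782332 , -0.58656626, -0.02605971])}
scene {'mtx': array([[485.76228685,   0.        , 252.91070809],
       [  0.        , 485.76228685, 197.27572143],
       [  0.        ,   0.        ,   1.        ]]), 'R': array([[-5.42159330e-01,  8.40275576e-01,  4.65640012e-04],
       [ 6.14611962e-01,  3.96935290e-01, -6.81685053e-01],
       [-5.72988130e-01, -3.69295724e-01, -7.31645592e-01]]), 't': array([ 0.24411649, -0.23783491,  1.90906045])}
side {'mtx': array([[456.29645677,   0.        , 267.08725997],
       [  0.        , 456.29645677, 194.66644653],
       [  0.        ,   0.        ,   1.        ]]), 'R': array([[-0.76611175, -0.64265978,  0.00782281],
       [-0.4510942 ,  0.52899766, -0.71880143],
       [ 0.45780652, -0.55421105, -0.69517142]]), 't': array([0.39936937, 0.27479166, 0.95346414])}
wrist {'mtx': array([[316.40091632,   0.        , 254.65537406],
       [  0.        , 316.40091632, 195.17505261],
       [  0.        ,   0.        ,   1.        ]]), 'mount': array([[-3.90424436e-04, -9.60998351e-01, -2.76553824e-01,
         7.64547729e-02],
       [ 9.99999893e-01, -4.43502323e-04,  1.29380263e-04,
        -7.33105593e-04],
       [-2.46986483e-04, -2.76553744e-01,  9.60998421e-01,
        -1.46330778e-01],
       [ 0.00000000e+00,  0.00000000e+00,  0.00000000e+00,
         1.00000000e+00]])}
```

View pics/scene0.png

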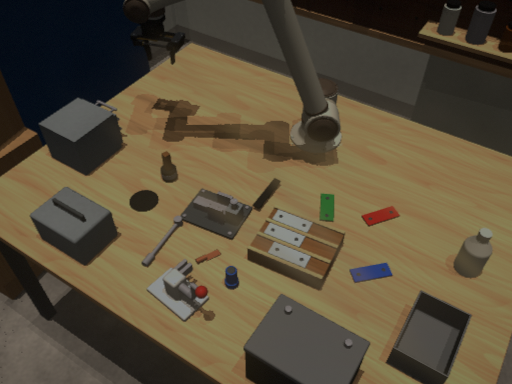

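View pics/side0.png

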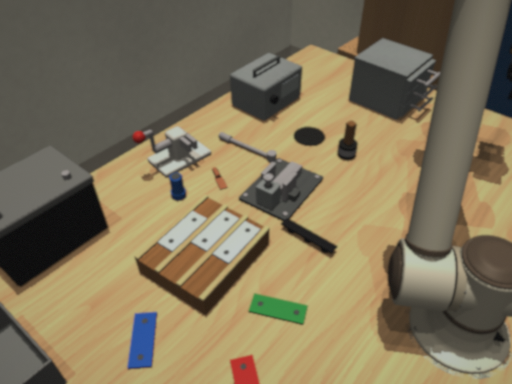

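View pics/wrist0.png

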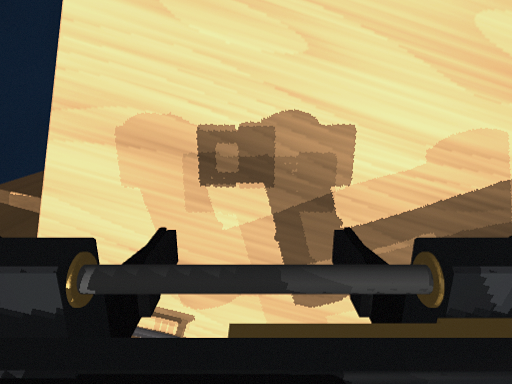

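```bash
cat > h.py <<'E'
import numpy as np, cv2, json
from station import r
def proj(cam,X):
    m=r.camera_model(cam); X=np.atleast_2d(X)
    c=X@np.array(m['R']).T+np.array(m['t']); p=c@np.array(m['mtx']).T
    return p[:,:2]/p[:,2:]
def wristRt():
    s=r.sense(); m=r.camera_model('wrist'); T=np.eye(4); T[:3,:3]=s['ee_rot']; T[:3,3]=s['tcp_pos']
    C=T@m['mount']; R=C[:3,:3].T; return R,-R@C[:3,3],m['mtx']
def camRt(cam):
    if cam=='wrist': return wristRt()
    m=r.camera_model(cam); return np.array(m['R']),np.array(m['t']),np.array(m['mtx'])
def ray_z(cam,uv,z,C=None):
    R,t,K=C or camRt(cam); uv=np.atleast_2d(uv)
    d=np.c_[uv,np.ones(len(uv))]@np.linalg.inv(K).T@R
    o=-R.T@t; return o+d*((z-o[2])/d[:,2])[:,None]
def projC(C,X):
    R,t,K=C; c=np.atleast_2d(X)@R.T+t; p=c@K.T; return p[:,:2]/p[:,2:]
E
python3 - <<'E'
from h import *
for cam in ('scene','side'):
    im=r.capture(cam)
    vis=im.copy()
    for n,zz in (('step',.03),('plate_a_mid',.061),('jig',.03),('mallet_grip',.05),('wrench',.01),('lug',.008),('vent_strip',.011),('post_cleaner',.035),('pin',.1)):
        try:o=r.outline_of(cam,n)
        except Exception as e: print(n,e);continue
        for d in o:
            if d['score']<.2: continue
            ys,xs=np.nonzero(d['pixels']); c=(xs.mean(),ys.mean())
            print(cam,n,round(d['score'],2),np.round(c),len(xs),np.round(ray_z(cam,c,zz)[0],3))
a,b=(230,200,140,100),(130,180,160,140)
for cam,(x,y,w,h_) in (('scene',(240,200,110,90)),('side',(130,190,150,120)),):
    im=r.capture(cam); cv2.imwrite(f'pics/{cam}_step.png',cv2.resize(im[y:y+h_,x:x+w],None,fx=5,fy=5,interpolation=cv2.INTER_CUBIC))
for cam,(x,y,w,h_) in (('scene',(120,140,140,110)),('side',(210,110,160,120)),):
    im=r.capture(cam); cv2.imwrite(f'pics/{cam}_jig.png',cv2.resize(im[y:y+h_,x:x+w],None,fx=5,fy=5,interpolation=cv2.INTER_CUBIC))
E
```

```text
scene step 0.59 [299. 250.] 3555 [0.539 0.226 0.03 ]
scene plate_a_mid 0.93 [370. 273.] 546 [0.52  0.446 0.061]
scene plate_a_mid 0.79 [292. 221.] 455 [0.472 0.16  0.061]
scene plate_a_mid 0.72 [380. 216.] 437 [0.303 0.386 0.061]
scene plate_a_mid 0.64 [326. 207.] 361 [0.361 0.224 0.061]
scene jig 0.91 [216. 213.] 2211 [ 0.554 -0.078  0.03 ]
scene jig 0.28 [144. 200.] 492 [ 0.641 -0.315  0.03 ]
scene mallet_grip 0.82 [167. 169.] 309 [ 0.493 -0.332  0.05 ]
scene wrench 0.9 [162. 241.] 341 [ 0.729 -0.163  0.01 ]
scene lug 0.36 [231. 277.] 264 [0.723 0.097 0.008]
scene vent_strip 0.51 [266. 194.] 260 [0.376 0.005 0.011]
scene post_cleaner 0.54 [143. 201.] 493 [ 0.646 -0.312  0.035]
scene post_cleaner 0.53 [231. 277.] 241 [0.737 0.108 0.035]
scene post_cleaner 0.41 [216. 213.] 2169 [ 0.558 -0.075  0.035]
side step 0.61 [200. 259.] 6867 [0.52 0.24 0.03]
side plate_a_mid 0.95 [278. 308.] 1177 [0.291 0.241 0.061]
side plate_a_mid 0.94 [244. 370.] 682 [0.258 0.379 0.061]
side plate_a_mid 0.9 [236. 242.] 866 [0.472 0.169 0.061]
side plate_a_mid 0.7 [143. 340.] 1271 [0.443 0.459 0.061]
side plate_a_mid 0.63 [200. 258.] 6952 [0.5   0.254 0.061]
side plate_a_mid 0.48 [248. 147.] 367 [ 0.683 -0.11   0.061]
side plate_a_mid 0.26 [220. 179.] 177 [0.649 0.041 0.061]
side jig 0.59 [282. 188.] 2933 [ 0.525 -0.063  0.03 ]
side mallet_grip 0.97 [348. 142.] 556 [ 0.487 -0.326  0.05 ]
side wrench 0.82 [251. 148.] 392 [ 0.719 -0.159  0.01 ]
side wrench 0.57 [178. 187.] 373 [0.754 0.1   0.01 ]
side lug 0.68 [219. 178.] 151 [ 0.697 -0.001  0.008]
side vent_strip 0.9 [308. 235.] 659 [0.382 0.009 0.011]
side post_cleaner 0.82 [177. 187.] 366 [0.733 0.116 0.035]
side post_cleaner 0.66 [200. 259.] 6777 [0.516 0.242 0.035]
side pin 0.63 [177. 186.] 385 [0.676 0.155 0.1  ]
side pin 0.54 [268. 180.] 106 [ 0.523 -0.005  0.1  ]
```

View pics/scene_step.png

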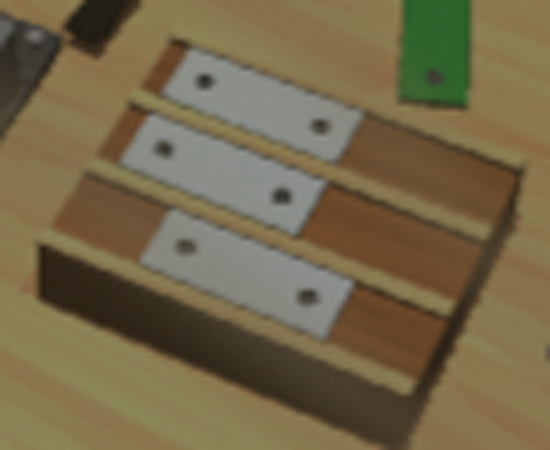

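View pics/side_step.png

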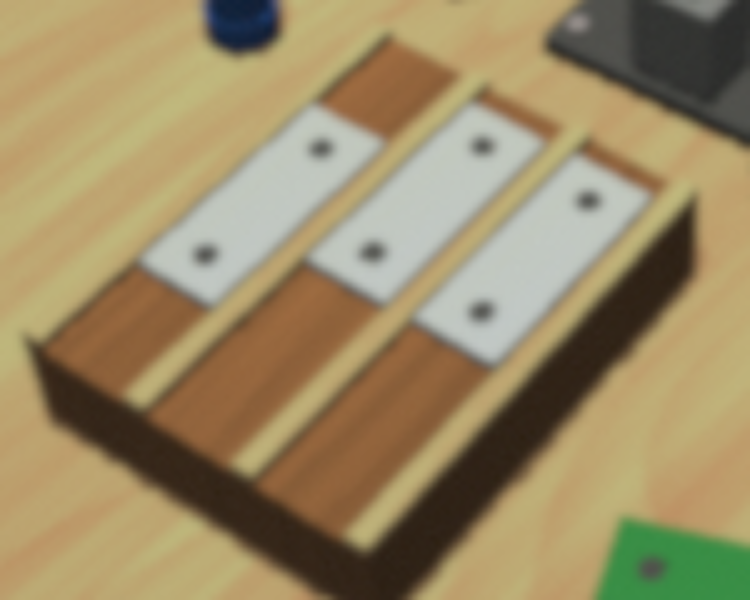

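View pics/scene_jig.png

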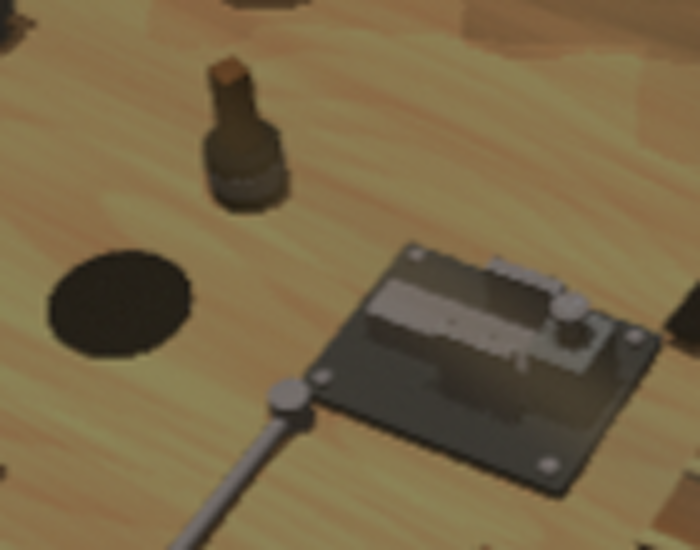

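View pics/side_jig.png

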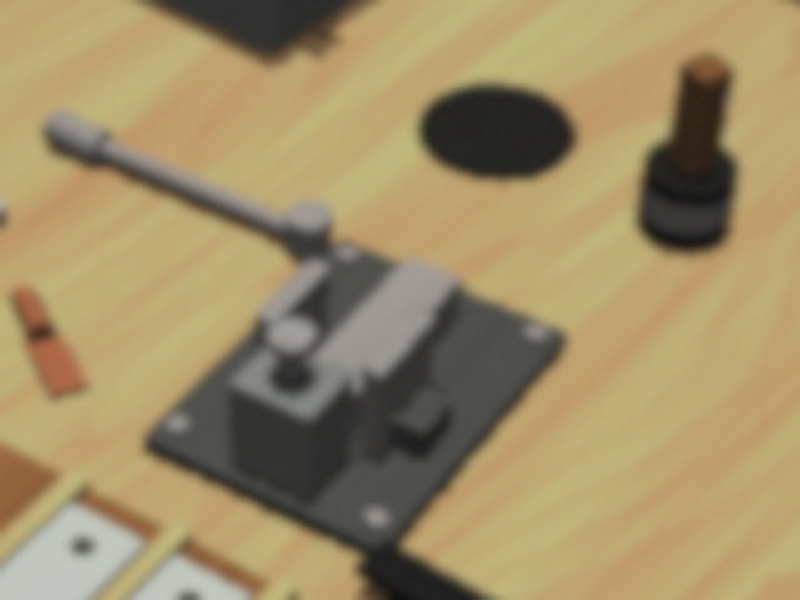

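Run:
```python
from h import *
from scipy.optimize import least_squares
obs={'scene':[(275,208),(344.4,233.6),(322.4,278),(248,248)],'side':[(269,228),(204,300),(136,259),(207.6,197.4)]}
# order: scene: [near-robot openedge, near-robot back, far back, far open]
loc={'scene':[(-1,-1),(-1,1),(1,1),(1,-1)],'side':[(-1,-1),(-1,1),(1,1),(1,-1)]}
for sx in (1,-1):
  def f(p):
    e=[]
    c,s=np.cos(p[2]),np.sin(p[2])
    for cam in obs:
        L=np.array(loc[cam])*[.099*sx,.12]
        X=np.c_[p[0]+c*L[:,0]-s*L[:,1],p[1]+s*L[:,0]+c*L[:,1],np.full(4,.061)]
        e.append(proj(cam,X)-obs[cam])
    return np.concatenate(e).ravel()
  for a0 in (0,.5,-.5,1.5,3):
    q=least_squares(f,[.53,.23,a0]); print(sx,q.cost,q.x)
q=least_squares(f,[.53,.23,0]) if 0 else None
for cam,uvs in (('scene',[(233.6,201),]),('side',[(268.2,177)])):
    print('pin',ray_z(cam,uvs,.1))
print('mat',ray_z('scene',[(144,200.6)],.003),ray_z('side',[(309.4,136.2)],.003))
print('mallet top',ray_z('scene',[(166,154)],.115),ray_z('side',[(351.5,124)],.115))
```

```text
1 25.99268932177774 [0.52675086 0.21372157 0.10051005]
1 25.992689321733128 [0.52675086 0.21372157 0.10051013]
1 25.992689321738414 [0.52675086 0.21372157 0.10051009]
1 25.992689321733028 [0.52675086 0.21372157 0.10051013]
1 25.992689321735046 [0.52675086 0.21372157 0.10051013]
-1 16216.7016057388 [ 0.53259885  0.20842489 -0.29874535]
-1 16216.701623650712 [ 0.53259883  0.20842487 -0.29873007]
-1 16216.701674561915 [ 0.53259928  0.20842534 -0.29914896]
-1 16216.701675793785 [ 0.53259879  0.20842482 -0.29869129]
-1 16216.701603312948 [0.53259922 0.20842528 5.98409175]
pin [[ 0.53066232 -0.02102133  0.1       ]]
pin [[ 0.53059182 -0.01417253  0.1       ]]
mat [[ 0.62449376 -0.33380012  0.003     ]] [[ 0.62387748 -0.32688168  0.003     ]]
mallet top [[ 0.48689042 -0.3316848   0.115     ]] [[ 0.48525993 -0.32249278  0.115     ]]
```

```bash
cat >> h.py <<'E'
from scipy.spatial.transform import Rotation as Rn
def goal(pos,yaw_y):
    """tool down, tool y axis at angle yaw_y (deg)"""
    s=r.sense(); R=np.array(s['ee_rot']); p=np.array(s['tcp_pos'])
    a=np.radians(yaw_y); y=np.array([np.cos(a),np.sin(a),0]); z=np.array([0,0,-1.]); x=np.cross(y,z)
    T=np.c_[x,y,z]; rv=Rn.from_matrix(R.T@T).as_rotvec()/np.pi
    d=R.T@(np.array(pos)-p)/.3
    F=np.round(s['wrist_force'],1)
    print('t%.1f pos'%s['time_s'],np.round(p,4),'yaw %.2f'%np.degrees(np.arctan2(R[1,1],R[0,1])),'w %.3f'%s['gripper_width'],'F',F.tolist(),'| shift',np.round(d,4).tolist(),'turn',np.round(rv,4).tolist(),'mm %.1f'%(300*np.linalg.norm(d)))
E
cat > g.py <<'E'
import sys
from h import *
a=list(map(float,sys.argv[1:])); goal(a[:3],a[3])
E
python3 g.py .5 0 .38 185.7
```

```text
t1.4 pos [ 0.1744 -0.6001  0.2395] yaw 106.20 w 1.002 F [-0.5, 0.0, 0.1] | shift [-1.6004, 1.6182, -0.4682] turn [0.0, 0.0, -0.4416] mm 697.1
```

```bash
python3 -m creep '[[1,-0.8,0.81,-0.4,0,0,-0.44],[1,-0.8,0.81,-0.4,0,0,-0.44],[1,-0.8,0.81,-0.4,0,0,-0.44],[1,-0.8,0.81,-0.4,0,0,-0.44],[1,-0.8,0.81,-0.4,0,0,-0.44]]'; python3 g.py .5 0 .38 185.7
```

```text
time_s: 1.77
tcp_pos: [0.2684, -0.4257, 0.3093]
ee_rot: [[-0.611, -0.792, 0.0], [-0.792, 0.611, -0.0], [0.0, -0.0, -1.0]]
wrist_force: [1.4, -0.5, -0.3]
gripper_width: 1.0
t1.8 pos [ 0.2684 -0.4257  0.3093] yaw 142.33 w 1.000 F [1.4, -0.5, -0.3] | shift [-1.5951, 0.2561, -0.2359] turn [-0.0, -0.0, -0.2409] mm 489.8
```

```bash
python3 -m creep '[[1,-1,0.16,-0.2,0,0,-0.24],[1,-1,0.16,-0.2,0,0,-0.24],[1,-1,0.16,-0.2,0,0,-0.24],[1,-1,0.16,-0.2,0,0,-0.24],[1,-1,0.16,-0.2,0,0,-0.24]]' >/dev/null; python3 g.py .5 0 .38 185.7
```

```text
t2.2 pos [ 0.3658 -0.2459  0.35  ] yaw 178.17 w 0.998 F [1.1, -0.5, -0.4] | shift [-0.8334, -0.4211, -0.0997] turn [-0.0004, -0.0002, -0.0418] mm 281.7
```

```bash
python3 -c "
from h import *
im=r.capture('wrist'); cv2.imwrite('pics/w1.png',im)"
python3 -m creep '[[1,-0.83,-0.42,-0.1,0,0,-0.042],[1,-0.83,-0.42,-0.1,0,0,-0.042],[1,-0.83,-0.42,-0.1,0,0,-0.042],[1,-0.83,-0.42,-0.1,0,0,-0.042],[1,-0.83,-0.42,-0.1,0,0,-0.042]]' >/dev/null; python3 g.py .5 0.03 .4 185.7
```

```text
t2.6 pos [ 0.4633 -0.0633  0.3741] yaw -173.58 w 1.001 F [2.0, -0.7, 1.0] | shift [-0.2953, -0.157, -0.0856] turn [-0.0025, -0.0003, 0.004] mm 103.6
```

```bash
python3 -c "
from h import *
im=r.capture('wrist'); cv2.imwrite('pics/w2.png',im)"
```

```text
(no output)
```

View pics/w2.png

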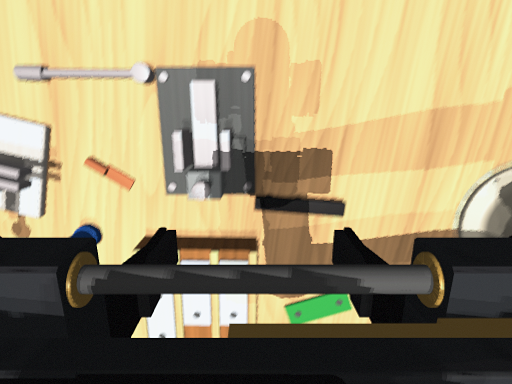

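```bash
python3 -m creep '[[1,-0.3,-0.157,-0.085,0,0,0],[1,-0.3,-0.157,-0.085,0,0,0],[1,-0.3,-0.157,-0.085,0,0,0],[1,-0.3,-0.157,-0.085,0,0,0],[1,-0.3,-0.157,-0.085,0,0,0]]' >/dev/null; python3 -m creep '[[1,0,0,0,0,0,0],[1,0,0,0,0,0,0]]' >/dev/null;python3 g.py .53 0.4 .4 185.7
python3 -c "
from h import *
C=wristRt()
im=r.capture('wrist'); cv2.imwrite('pics/w3.png',im); cv2.imwrite('pics/w3c.png',cv2.resize(im[60:240,60:270],None,fx=3.5,fy=3.3,interpolation=cv2.INTER_CUBIC))
import pickle; pickle.dump(C,open('w3.pkl','wb'))"
```

```text
t3.3 pos [0.5031 0.0366 0.3997] yaw -173.21 w 0.999 F [0.9, -0.2, 0.4] | shift [-1.1924, -0.2323, 0.0016] turn [-0.0032, 0.0001, 0.0061] mm 364.4
```

View pics/w3c.png

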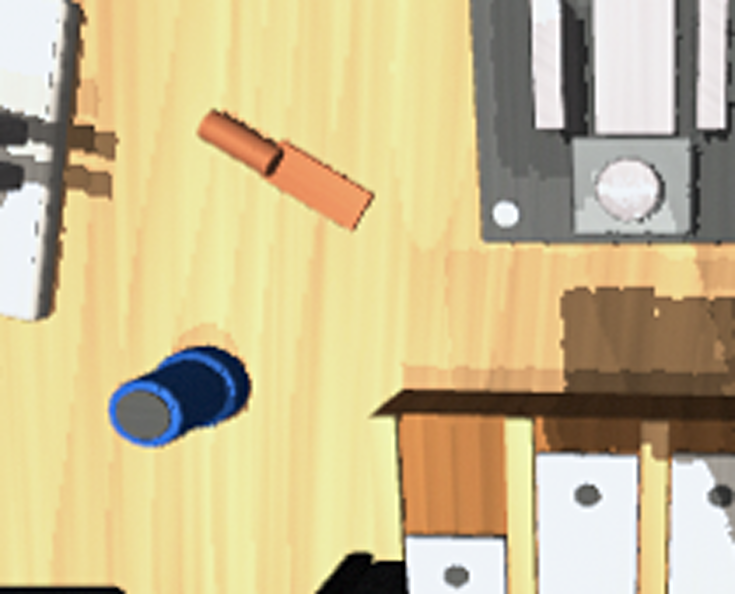

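```bash
python3 -m creep '[[1,-1,-0.2,0,0,0,0],[1,-1,-0.2,0,0,0,0],[1,-1,-0.2,0,0,0,0],[1,-1,-0.2,0,0,0,0],[1,-1,-0.2,0,0,0,0]]' >/dev/null; python3 g.py .53 0.4 .4 185.7
```

```text
t3.8 pos [0.5196 0.2455 0.4008] yaw -173.33 w 0.999 F [0.5, -0.5, -0.3] | shift [-0.5075, -0.0942, 0.0038] turn [-0.0034, 0.0001, 0.0054] mm 154.9
```

```bash
python3 -m creep '[[1,-0.5,-0.09,0,0,0,0],[1,-0.5,-0.09,0,0,0,0],[1,-0.5,-0.09,0,0,0,0],[1,-0.5,-0.09,0,0,0,0],[1,-0.5,-0.09,0,0,0,0]]' >/dev/null;  python3 -m creep '[[1,0,0,0,0,0,0],[1,0,0,0,0,0,0]]' >/dev/null; python3 g.py .53 0.4 .4 185.7
python3 -c "
from h import *
C=wristRt()
im=r.capture('wrist'); cv2.imwrite('pics/w4.png',im)
import pickle; pickle.dump(C,open('w4.pkl','wb'))
im=cv2.imread('pics/w3.png'); cv2.imwrite('pics/w3j.png',cv2.resize(im[20:170,170:320],None,fx=4,fy=4,interpolation=cv2.INTER_CUBIC))"
```

```text
t4.3 pos [0.5291 0.4009 0.397 ] yaw -173.21 w 1.002 F [0.2, -0.2, -0.2] | shift [0.0033, -0.0027, -0.0099] turn [-0.0021, -0.0006, 0.0061] mm 3.2
```

View pics/w4.png

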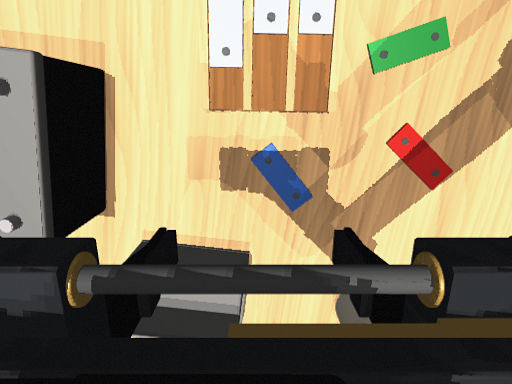

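View pics/w3j.png

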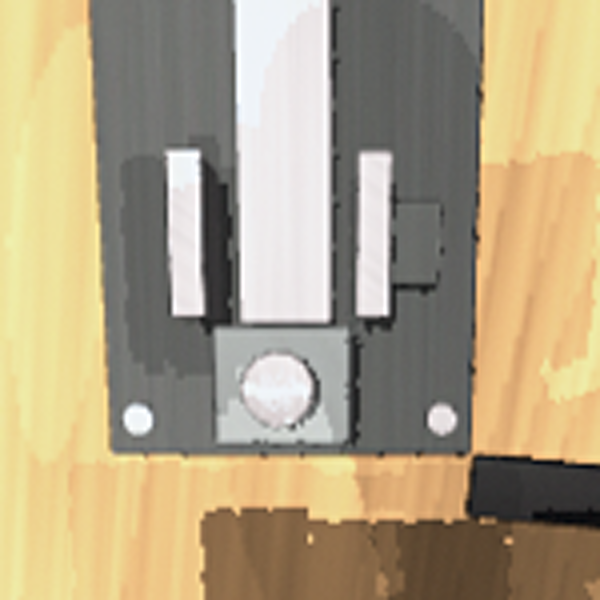

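```bash
python3 -c "
from h import *
im=cv2.imread('pics/w3.png'); cv2.imwrite('pics/w3s.png',cv2.resize(im[165:255,160:310],None,fx=5,fy=5,interpolation=cv2.INTER_CUBIC))
im=cv2.imread('pics/w4.png'); cv2.imwrite('pics/w4s.png',cv2.resize(im[0:120,195:345],None,fx=5,fy=5,interpolation=cv2.INTER_CUBIC))"
```

```text
(no output)
```

View pics/w3s.png

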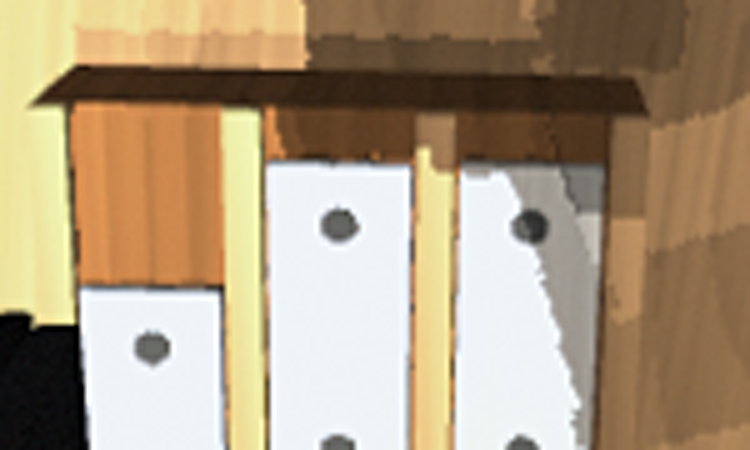

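View pics/w4s.png

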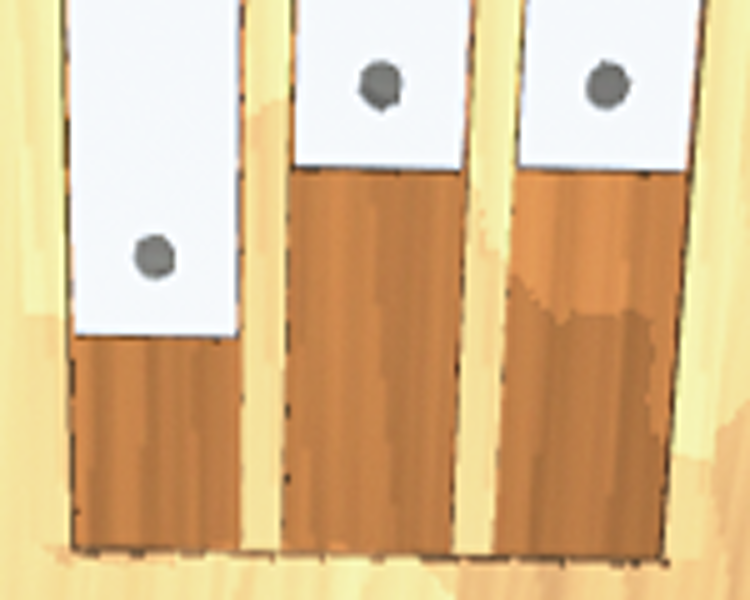

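```bash
cat > fit.py <<'E'
from h import *
import pickle
from scipy.optimize import least_squares
W3=pickle.load(open('w3.pkl','rb')); W4=pickle.load(open('w4.pkl','rb'))
def place(p,L):
    c,s=np.cos(p[2]),np.sin(p[2]); L=np.array(L,float)/1000
    return np.c_[p[0]+c*L[:,0]-s*L[:,1],p[1]+s*L[:,0]+c*L[:,1],L[:,2]]
def fit(obs,p0):
    def f(p): return np.concatenate([(projC(C,place(p,L))-uv) for C,L,uv in obs]).ravel()
    q=least_squares(f,p0); print(q.x,'yaw',np.degrees(q.x[2]),'rms',np.sqrt(np.mean(q.fun**2))); print(np.round(q.fun.reshape(-1,2),1).tolist()); return q.x
def px(o,k,pts): return np.array(o)+np.array(pts)/k
jig=fit([(W3,[(0,85,100),(27,6,74),(27,61,74),(39,6,74),(39,61,74),(-27,6,74),(-39,6,74),(-27,61,74),(-39,61,74),(17,62,40),(-17,62,40)],
 px((170,20),4,[(278,389),(202,151),(204,317),(168,151),(171,317),(359,151),(392,151),(357,317),(389,317),(241,323),(331,322)]))],[.53,-.1,.1])
step=fit([(W3,[(99,-120,61),(37,-120,61),(25,-120,61),(-25,-120,61),(-37,-120,61),(-87,-120,61),(-99,-120,61)],px((160,165),5,[(33,104),(222,106),(263,106),(414,110),(457,110),(610,112),(648,114)])),
 (W4,[(37,120,61),(25,120,61),(-25,120,61),(-37,120,61)],px((195,0),5,[(241,550),(283,553),(455,557),(495,558)]))],[.53,.21,.1])
def loc(p,X):
    c,s=np.cos(p[2]),np.sin(p[2]); d=np.array(X)[:,:2]-p[:2]; return 1000*np.c_[c*d[:,0]+s*d[:,1],-s*d[:,0]+c*d[:,1]]
print('plates front',np.round(loc(step,ray_z('',px((160,165),5,[(151,289),(338,162),(532,162)]),.061,W3)),1).tolist())
print('back',np.round(loc(step,ray_z('',px((195,0),5,[(156,335),(379,167),(602,169)]),.061,W4)),1).tolist())
pickle.dump((jig,step),open('poses.pkl','wb'))
print(place(jig,[(0,0,0),(0,-26,0),(0,85,0)]))
for x in (62,0,-62): print(x,place(step,[(x,-134,55),(x,-120,55),(x,80,55)]))
E
python3 fit.py
```

```text
[ 0.54297473 -0.10371951  0.11412598] yaw 6.538936809859891 rms 0.20482453710261325
[[-0.1, 0.1], [-0.1, -0.1], [0.4, 0.0], [-0.3, -0.1], [0.2, -0.0], [-0.3, 0.0], [0.2, 0.1], [-0.1, 0.2], [0.3, 0.2], [0.1, -0.4], [-0.2, -0.1]]
[0.53032033 0.2110497  0.10123715] yaw 5.800461278054625 rms 0.6343643851892371
[[-1.2, 0.2], [-0.0, 0.5], [-0.6, 0.7], [0.7, 0.5], [-0.4, 0.6], [0.6, 0.8], [0.6, 0.6], [0.5, -0.4], [0.2, -0.8], [-0.2, -1.0], [-0.1, -1.1]]
plates front [[62.0, -58.4], [0.3, -103.1], [-61.8, -104.3]]
back [[62.3, 61.9], [0.2, 17.5], [-61.5, 17.1]]
[[ 0.54297473 -0.10371951  0.        ]
 [ 0.54593557 -0.12955037  0.        ]
 [ 0.53329507 -0.01927246  0.        ]]
62 [[0.6055455  0.08400178 0.055     ]
 [0.6041306  0.0979301  0.055     ]
 [0.58391774 0.29690607 0.055     ]]
0 [[0.54386294 0.07773579 0.055     ]
 [0.54244804 0.09166411 0.055     ]
 [0.52223518 0.29064009 0.055     ]]
-62 [[0.48218039 0.0714698  0.055     ]
 [0.48076549 0.08539812 0.055     ]
 [0.46055263 0.2843741  0.055     ]]
```

```bash
cat > g.py <<'E'
import sys,pickle
from h import *
jig,step=pickle.load(open('poses.pkl','rb'))
f=sys.argv[1]; a=list(map(float,sys.argv[2:]))
if f in 'sj':
    p={'s':step,'j':jig}[f]; c,s=np.cos(p[2]),np.sin(p[2]); x,y=a[0]/1e3,a[1]/1e3
    q=[p[0]+c*x-s*y,p[1]+s*x+c*y,a[2]]; goal(q,180+np.degrees(p[2])+(a[3] if len(a)>3 else 0))
    d=np.array(r.sense()['tcp_pos'])[:2]-p[:2]; print('local now',np.round(1000*np.array([c*d[0]+s*d[1],-s*d[0]+c*d[1]]),1))
else: goal(a[:3],a[3])
E
python3 g.py s -62 46 .1
```

```text
t4.4 pos [0.5292 0.4003 0.3977] yaw -173.25 w 1.002 F [0.4, -0.5, 0.7] | shift [0.4686, 0.2818, 0.991] turn [-0.0023, -0.0005, 0.0053] mm 339.6
local now [ 18.  188.4]
```

```bash
python3 -m creep '[[0,0.47,0.282,0.8,-0.002,0,0.005],[0,0.47,0.282,0.8,-0.002,0,0.005],[0,0.47,0.282,0.8,-0.002,0,0.005],[0,0.47,0.282,0.8,-0.002,0,0.005],[0,0.47,0.282,0.8,-0.002,0,0.005]]' >/dev/null; python3 g.py s -62 46 .1
```

```text
t4.8 pos [0.4817 0.2905 0.226 ] yaw -174.25 w 0.707 F [0.4, 0.8, 0.2] | shift [0.1265, 0.0733, 0.4199] turn [-0.001, 0.0, -0.0003] mm 133.4
local now [-40.4  83.9]
```

```bash
python3 -m creep '[[0,0.1265,0.0733,0.4,0,0,0],[0,0.1265,0.0733,0.4,0,0,0],[0,0.1265,0.0733,0.4,0,0,0],[0,0.1265,0.0733,0.4,0,0,0],[0,0.1265,0.0733,0.4,0,0,0]]' >/dev/null;python3 -m creep '[[0,0,0,0,0,0,0],[0,0,0,0,0,0,0],[0,0,0,0,0,0,0],[0,0,0,0,0,0,0],[0,0,0,0,0,0,0]]' >/dev/null; python3 g.py s -62 46 .0738
```

```text
t5.6 pos [0.4641 0.2491 0.1067] yaw -174.32 w 0.017 F [-0.5, -0.4, 0.4] | shift [-0.0048, 0.0002, 0.1095] turn [-0.0008, -0.0004, -0.0007] mm 32.9
local now [-62.   44.6]
```

```bash
python3 -c "
from h import *
im=r.capture('wrist'); cv2.imwrite('pics/w5.png',im)"
```

```text
(no output)
```

View pics/w5.png

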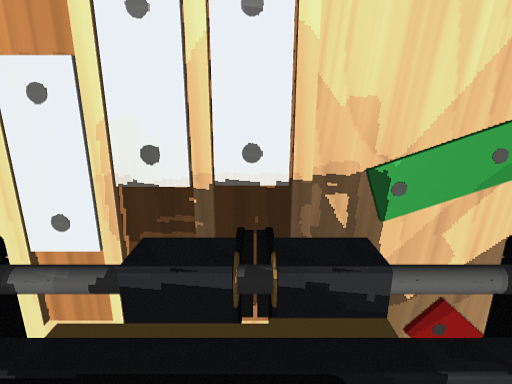

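The pick candidates in this view are three silvery plates in the grooves, at about (45,150), (145,90) and (252,90), plus a green look-alike at (440,170) and a red one at (440,325). The blue one is out of view. I'm choosing only the silvery plates in the grooves, starting with the one at (252,90). The closed fingers at (257,280) are centred in its groove behind its rear edge at row 184.

```bash
python3 -m creep '[[0,-0.003,0,0.108,0,0,0],[0,-0.003,0,0.108,0,0,0],[0,-0.003,0,0.108,0,0,0],[0,-0.003,0,0.108,0,0,0],[0,-0.003,0,0.108,0,0,0]]' >/dev/null; python3 g.py s -62 -36 .0738
```

```text
t6.1 pos [0.4636 0.2496 0.0741] yaw -174.33 w 0.003 F [-0.1, -0.2, 0.5] | shift [0.2704, -0.0021, 0.0014] turn [-0.0005, -0.0006, -0.0007] mm 81.1
local now [-62.5  45.1]
```

```bash
python3 -m creep '[[0,0.04,0,0.001,0,0,0],[0,0.067,0,0.001,0,0,0],[0,0.094,0,0.001,0,0,0],[0,0.121,0,0.001,0,0,0],[0,0.148,0,0.001,0,0,0]]'; python3 -m creep '[[0,0.027,0,0,0,0,0],[0,0.051,0,0,0,0,0],[0,0.072,0,0,0,0,0],[0,0.088,0,0,0,0,0],[0,0.1,0,0,0,0,0]]' >/dev/null; python3 g.py s -62 -36 .0738
```

```text
time_s: 6.52
tcp_pos: [0.468, 0.2043, 0.0739]
ee_rot: [[0.098, -0.995, 0.002], [-0.995, -0.098, -0.002], [0.002, -0.001, -1.0]]
wrist_force: [0.3, -0.9, -0.1]
gripper_width: 0.002
t6.9 pos [0.4711 0.1738 0.074 ] yaw -174.38 w 0.006 F [-0.4, -0.4, -0.5] | shift [0.0166, -0.0024, 0.0008] turn [-0.0005, -0.0006, -0.001] mm 5.0
local now [-62.7 -31. ]
```

```bash
python3 -m creep '[[0,0.005,0,0,0,0,0],[0,0.010,0,0,0,0,0],[0,0.0165,0,0,0,0,0],[0,0.0165,0,0,0,0,0],[0,0.0165,0,0,0,0,0]]' >/dev/null; python3 g.py s -62 -36 .0738;  python3 -c "
from h import *
im=r.capture('wrist'); cv2.imwrite('pics/w6.png',im)
im=r.capture('side'); cv2.imwrite('pics/s6.png',cv2.resize(im[170:320,130:330],None,fx=3.5,fy=3.5,interpolation=cv2.INTER_CUBIC))"
```

```text
t7.3 pos [0.4715 0.1689 0.074 ] yaw -174.37 w 0.002 F [1.6, 0.3, -0.2] | shift [-0.0, -0.0026, 0.0006] turn [-0.0004, -0.0006, -0.001] mm 0.8
local now [-62.8 -36. ]
```

View pics/w6.png

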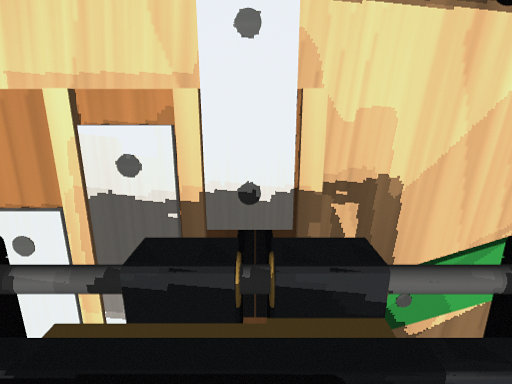

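View pics/s6.png

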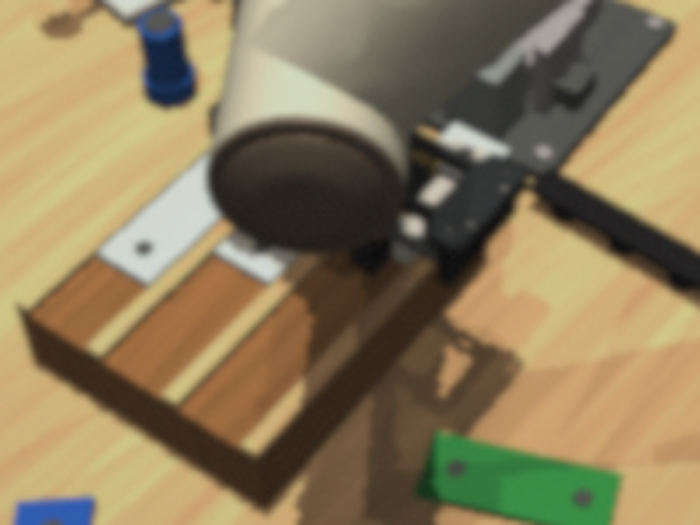

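```bash
cat > m.py <<'E'
import sys,pickle,json
from h import *
jig,step=pickle.load(open('poses.pkl','rb'))
# usage m.py frame z [[u,v],..]  (wrist current pose)
p={'s':step,'j':jig}[sys.argv[1]]
X=ray_z('wrist',json.loads(sys.argv[3]),float(sys.argv[2])); c,s=np.cos(p[2]),np.sin(p[2]); d=X[:,:2]-p[:2]
print(np.round(1000*np.c_[c*d[:,0]+s*d[:,1],-s*d[:,0]+c*d[:,1]],1).tolist(),np.round(X,4).tolist())
E
python3 m.py s .061 '[[205,231],[293,230],[186,88],[313,88],[173,89]]'; python3 g.py s -62 -20 .2
```

```text
[[-36.3, -46.6], [-84.0, -47.0], [-30.6, -120.1], [-91.3, -119.9], [-24.4, -119.7]] [[0.4989, 0.161, 0.061], [0.4515, 0.1558, 0.061], [0.512, 0.0885, 0.061], [0.4516, 0.0825, 0.061], [0.5182, 0.0895, 0.061]]
t7.5 pos [0.4715 0.169  0.074 ] yaw -174.37 w 0.000 F [-0.6, -0.1, 0.4] | shift [-0.0522, -0.0029, -0.4201] turn [-0.0005, -0.0006, -0.0009] mm 127.0
local now [-62.8 -35.9]
```

```bash
python3 -m creep '[[0,-0.02,0,0,0,0,0],[1,-0.03,0,-0.1,0,0,0],[1,-0.03,0,-0.2,0,0,0],[1,0.05,0,-0.25,0,0,0],[1,0.15,0,-0.25,0,0,0]]' >/dev/null; python3 g.py s -62 -134 .12
```

```text
t7.9 pos [0.4785 0.1269 0.1532] yaw -174.09 w 0.228 F [1.1, -0.1, 0.7] | shift [0.185, 0.008, 0.1103] turn [-0.0033, 0.0004, 0.0006] mm 64.7
local now [-60.  -78.5]
```

```bash
python3 -m creep '[[0.8,0.1,0.008,0,-0.003,0,0],[0.8,0.185,0.008,0.08,-0.003,0,0],[0.8,0.185,0.008,0.11,-0.003,0,0],[0.8,0.185,0.008,0.11,-0.003,0,0],[0.8,0.185,0.008,0.11,-0.003,0,0]]' >/dev/null; python3 -m creep '[[0.8,0,0,0,0,0,0],[0.8,0,0,0,0,0,0],[0.8,0,0,0,0,0,0]]'>/dev/null; python3 g.py s -62 -134 .07; python3 -c "
from h import *
im=r.capture('wrist'); cv2.imwrite('pics/w7.png',im)"
```

```text
t8.5 pos [0.4828 0.0728 0.1206] yaw -173.98 w 0.772 F [0.3, 0.1, -0.3] | shift [0.0044, 0.0027, 0.1685] turn [-0.0005, 0.0004, 0.0012] mm 50.6
local now [ -61.3 -132.7]
```

View pics/w7.png

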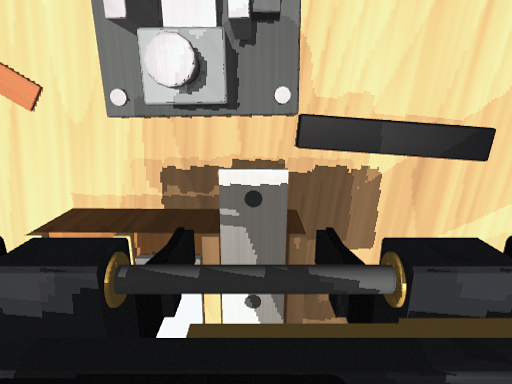

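```bash
python3 m.py s .061 '[[219,169],[288,169]]'; python3 -m creep '[[0.8,0.004,0.002,0.08,0,0,0.001],[0.8,0.004,0.002,0.167,0,0,0.001],[0.8,0.004,0.002,0.167,0,0,0.001],[0.8,0.004,0.002,0.168,0,0,0.001],[0.8,0.004,0.002,0.168,0,0,0.001]]' >/dev/null;  python3 g.py s -62 -134 .07
```

```text
[[-38.1, -168.1], [-83.7, -168.3]] [[0.5094, 0.0399, 0.061], [0.464, 0.0352, 0.061]]
t9.0 pos [0.4831 0.0719 0.071 ] yaw -174.12 w 0.796 F [0.7, -0.7, -0.3] | shift [0.0013, 0.0031, 0.0035] turn [-0.0009, 0.0004, 0.0004] mm 1.4
local now [ -61.1 -133.6]
```

```bash
python3 -m creep '[[0,0.001,0.001,0.002,0,0,0],[0,0.001,0.001,0.002,0,0,0],[0,0.001,0.001,0.002,0,0,0],[0,0.001,0.001,0.002,0,0,0],[0,0.001,0.001,0.002,0,0,0]]' >/dev/null; python3 -m creep '[[0,0,0,0,0,0,0],[0,0,0,0,0,0,0],[0,0,0,0,0,0,0]]'; python3 g.py s -62 -134 .12
```

```text
time_s: 9.67
tcp_pos: [0.4831, 0.0717, 0.071]
ee_rot: [[0.102, -0.995, 0.004], [-0.995, -0.102, 0.002], [-0.002, -0.004, -1.0]]
wrist_force: [-0.4, 0.1, 0.6]
gripper_width: 0.521
t9.7 pos [0.4831 0.0717 0.071 ] yaw -174.12 w 0.521 F [-0.4, 0.1, 0.6] | shift [0.0002, 0.0025, -0.1633] turn [-0.0013, 0.0005, 0.0005] mm 49.0
local now [ -61.  -133.9]
```

```bash
python3 -m creep '[[0,0,0.001,-0.04,0,0,0],[0,0,0.001,-0.1,0,0,0],[0,0,0.001,-0.2,0,0,0],[0,0,0.001,-0.3,0,0,0],[0,0,0.001,-0.33,0,0,0]]' >/dev/null; python3 g.py j 0 -26.3 .17;python3 -c "
from h import *
im=r.capture('wrist'); cv2.imwrite('pics/w8.png',im)
im=r.capture('side'); cv2.imwrite('pics/s8.png',im)"
```

```text
t10.1 pos [0.4846 0.0722 0.1742] yaw -174.06 w 0.522 F [1.2, -0.1, -0.0] | shift [0.6909, -0.1336, 0.0134] turn [-0.0037, 0.0009, -0.0033] mm 211.2
local now [-38.  181.4]
```

View pics/w8.png

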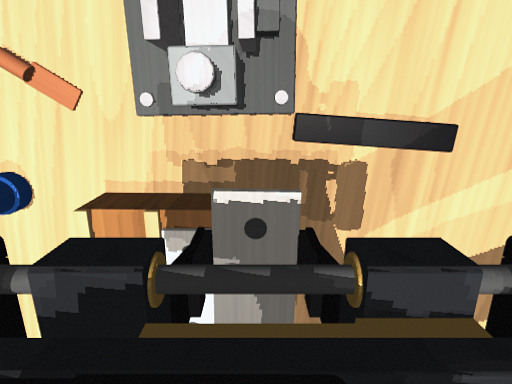

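View pics/s8.png

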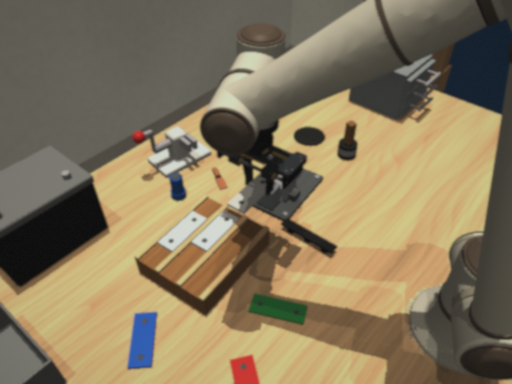

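```bash
python3 m.py j .164 '[[214,191],[300,191]]'; python3 -m creep '[[0,0.69,-0.13,0.013,-0.003,0,-0.003],[0,0.69,-0.13,0.013,-0.003,0,-0.003],[0,0.69,-0.13,0.013,-0.003,0,-0.003],[0,0.69,-0.13,0.013,-0.003,0,-0.003],[0,0.69,-0.13,0.013,-0.003,0,-0.003]]' >/dev/null; python3 -m creep '[[0,0.02,0,0,0,0,0],[0,0.02,0,0,0,0,0]]'>/dev/null;  python3 g.py j 0 -26.3 .12;python3 -c "
from h import *
im=r.capture('wrist'); cv2.imwrite('pics/w9.png',im)"
```

```text
[[-19.4, 146.6], [-62.8, 147.1]] [[0.507, 0.0398, 0.164], [0.4638, 0.0352, 0.164]]
t10.8 pos [ 0.541  -0.138   0.1618] yaw -173.87 w 0.520 F [-0.0, 0.5, -1.2] | shift [-0.0245, -0.0208, 0.1391] turn [0.0035, 0.0017, -0.0023] mm 42.8
local now [ -5.8 -33.8]
```

View pics/w9.png

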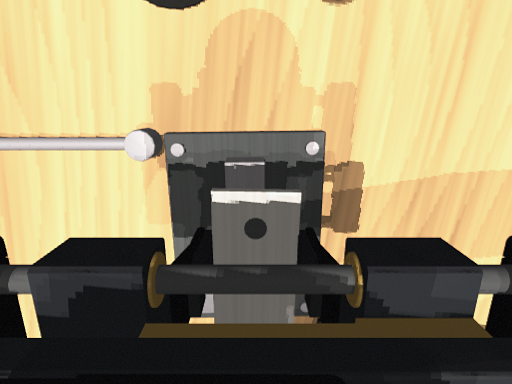

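```bash
python3 -m creep '[[0,-0.0245,-0.0208,0.07,0.003,0.001,-0.002],[0,-0.0245,-0.0208,0.14,0.003,0.001,-0.002],[0,-0.0245,-0.0208,0.14,0.003,0.001,-0.002],[0,-0.0245,-0.0208,0.14,0.003,0.001,-0.002],[0,-0.0245,-0.0208,0.14,0.003,0.001,-0.002]]' >/dev/null; python3 -m creep '[[0,0,0,0,0,0,0],[0,0,0,0,0,0,0]]'>/dev/null;  python3 g.py j 0 -26 .058
```

```text
t11.4 pos [ 0.5472 -0.1273  0.1224] yaw -173.26 w 0.521 F [0.1, -0.1, -0.7] | shift [0.0073, 0.0055, 0.2145] turn [-0.0008, 0.0005, 0.0011] mm 64.4
local now [  1.5 -23.9]
```

```bash
python3 -m creep '[[0,0.0085,0.0065,0.03,-0.001,0,0.001],[0,0.0085,0.0065,0.06,-0.001,0,0.001],[0,0.0085,0.0065,0.09,-0.001,0,0.001],[0,0.0085,0.0065,0.09,-0.001,0,0.001],[0,0.0085,0.0065,0.09,-0.001,0,0.001]]' >/dev/null;  python3 g.py j 0 -26 .058; python3 -c "
from h import *
im=r.capture('wrist'); cv2.imwrite('pics/w10.png',im)
im=r.capture('scene'); cv2.imwrite('pics/c10.png',cv2.resize(im[150:260,150:290],None,fx=5,fy=5,interpolation=cv2.INTER_CUBIC))"
```

```text
t11.8 pos [ 0.5449 -0.1302  0.0942] yaw -173.45 w 0.523 F [0.7, 1.3, -0.8] | shift [-0.0014, -0.0042, 0.1205] turn [0.001, 0.0005, 0.0001] mm 36.2
local now [ -1.1 -26.5]
```

View pics/w10.png

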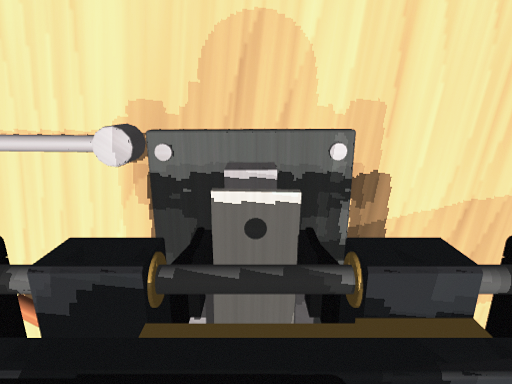

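View pics/c10.png

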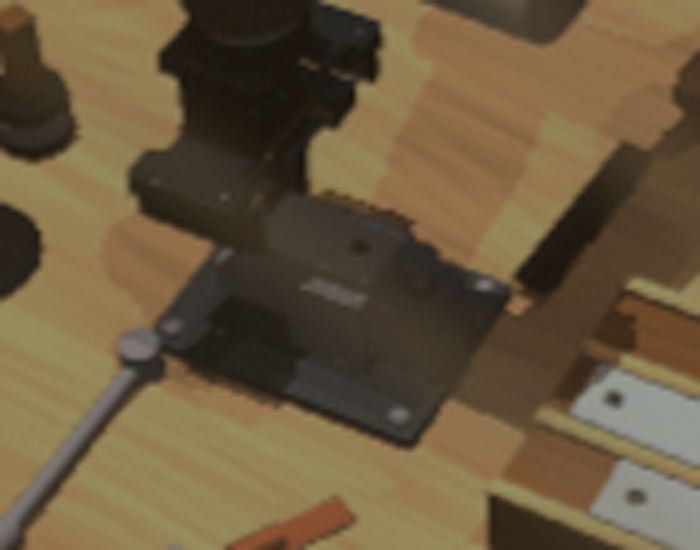

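```bash
python3 -m creep '[[0,-0.0014,-0.004,0.03,0.001,0,0],[0,-0.0014,-0.004,0.06,0.001,0,0],[0,-0.0014,-0.004,0.09,0.001,0,0],[0,-0.0014,-0.004,0.115,0.001,0,0],[0,-0.0014,-0.004,0.12,0.001,0,0]]';  python3 g.py j 0 -26 .057
```

```text
time_s: 12.33
tcp_pos: [0.5455, -0.1295, 0.057]
ee_rot: [[0.114, -0.993, -0.002], [-0.993, -0.114, 0.002], [-0.002, 0.001, -1.0]]
wrist_force: [-0.4, -0.2, -0.3]
gripper_width: 0.52
t12.3 pos [ 0.5455 -0.1295  0.057 ] yaw -173.45 w 0.520 F [-0.4, -0.2, -0.3] | shift [0.0004, -0.0014, 0.0001] turn [0.0005, 0.0006, 0.0] mm 0.4
local now [ -0.4 -25.9]
```

```bash
python3 -m creep '[[0,0,-0.001,0.004,0,0,0],[0,0,-0.001,0.004,0,0,0],[0.7,0,-0.001,0.003,0,0,0],[0.7,0,-0.001,0.003,0,0,0],[0.7,0,-0.001,0.003,0,0,0]]'; python3 -m creep '[[0.7,0,0,0,0,0,0],[0.7,0,0,-0.03,0,0,0],[0.7,0,0,-0.1,0,0,0],[0.7,0,0,-0.2,0,0,0],[0.7,0,0,-0.3,0,0,0]]'
```

```text
time_s: 12.75
tcp_pos: [0.546, -0.1295, 0.0563]
ee_rot: [[0.114, -0.993, -0.001], [-0.993, -0.114, 0.002], [-0.002, 0.001, -1.0]]
wrist_force: [0.5, 0.6, 0.2]
gripper_width: 0.657
time_s: 13.17
tcp_pos: [0.5456, -0.1297, 0.1474]
ee_rot: [[0.114, -0.993, -0.003], [-0.993, -0.114, 0.001], [-0.002, 0.003, -1.0]]
wrist_force: [1.4, -0.5, 0.2]
gripper_width: 0.699
```

```bash
python3 -m creep '[[0.7,-0.2,-0.1,-0.25,0,0,0],[0.7,-0.4,-0.1,-0.25,0,0,0],[0,-0.6,-0.1,-0.25,0,0,0],[0,-0.6,-0.1,-0.25,0,0,0],[0,-0.6,-0.1,-0.25,0,0,0]]';python3 g.py s 0 46 .09; python3 -c "
from h import *
im=r.capture('wrist'); cv2.imwrite('pics/w11.png',im)
im=r.capture('scene'); cv2.imwrite('pics/c11.png',cv2.resize(im[150:260,150:290],None,fx=5,fy=5,interpolation=cv2.INTER_CUBIC))"
```

```text
time_s: 13.58
tcp_pos: [0.5549, 0.0543, 0.2246]
ee_rot: [[0.114, -0.993, -0.001], [-0.993, -0.114, 0.002], [-0.002, 0.0, -1.0]]
wrist_force: [1.2, -0.3, -0.3]
gripper_width: 0.555
t13.6 pos [0.5549 0.0543 0.2246] yaw -173.46 w 0.555 F [1.2, -0.3, -0.3] | shift [-0.6807, 0.0197, 0.4502] turn [0.0001, 0.0007, 0.0041] mm 244.9
local now [   8.6 -158.4]
```

View pics/w11.png

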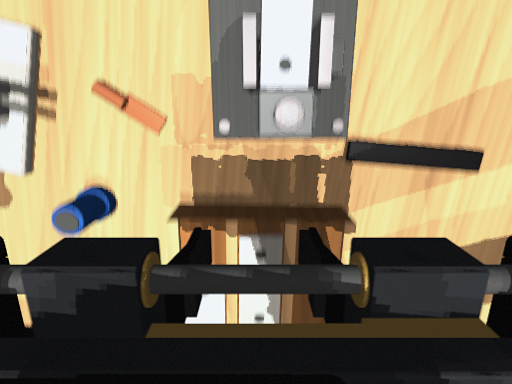

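View pics/c11.png

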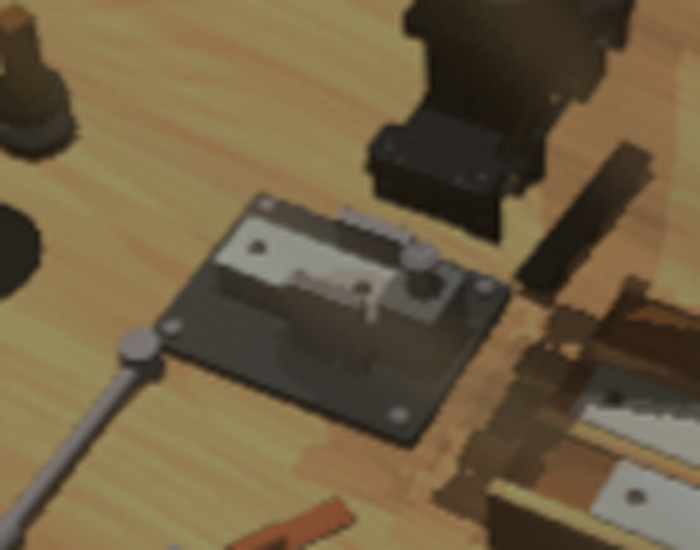

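The first plate lies in the nest, its holes at (285,65) in the wrist view, between the guides. The middle plate is next.

```bash
python3 -m creep '[[0,-0.68,0.02,0.2,0,0,0.004],[0,-0.68,0.02,0.2,0,0,0.004],[0,-0.68,0.02,0.2,0,0,0.004],[0,-0.68,0.02,0.25,0,0,0.004],[0,-0.68,0.02,0.35,0,0,0.004]]' >/dev/null;python3 g.py s 0 46 .09
```

```text
t14.1 pos [0.5303 0.2415 0.146 ] yaw -173.70 w 0.090 F [0.6, 0.5, -0.4] | shift [-0.0512, 0.0117, 0.1869] turn [-0.0034, 0.0021, 0.0028] mm 58.2
local now [ 3.1 30.3]
```

```bash
python3 -m creep '[[0,-0.051,0.0117,0.1,-0.003,0.002,0.003],[0,-0.051,0.0117,0.16,-0.003,0.002,0.003],[0,-0.051,0.0117,0.187,-0.003,0.002,0.003],[0,-0.051,0.0117,0.187,-0.003,0.002,0.003],[0,-0.051,0.0117,0.187,-0.003,0.002,0.003]]' >/dev/null;python3 g.py s 0 46 .0738
```

```text
t14.5 pos [0.5263 0.2562 0.0906] yaw -174.28 w 0.007 F [0.2, -0.4, 0.1] | shift [-0.0024, 0.0019, 0.0561] turn [-0.0005, 0.0001, -0.0004] mm 16.8
local now [ 0.5 45.3]
```

```bash
python3 -m creep '[[0,-0.002,0.002,0.03,0,0,0],[0,-0.002,0.002,0.056,0,0,0],[0,-0.002,0.002,0.056,0,0,0],[0,-0.002,0.002,0.056,0,0,0]]' >/dev/null;python3 g.py s 0 -36 .0738; python3 -m creep '[[0,0.04,0,0,0,0,0],[0,0.067,0,0,0,0,0],[0,0.094,0,0,0,0,0],[0,0.121,0,0,0,0,0],[0,0.148,0,0,0,0,0]]' >/dev/null; python3 g.py s 0 -36 .0738
```

```text
t14.8 pos [0.5256 0.2561 0.0738] yaw -174.31 w 0.013 F [0.7, 0.3, -0.4] | shift [0.2711, -0.0009, -0.0001] turn [-0.0004, -0.0, -0.0006] mm 81.3
local now [-0.1 45.3]
t15.3 pos [0.5303 0.2111 0.0741] yaw -174.33 w 0.010 F [-0.5, 1.6, 0.7] | shift [0.1202, -0.0003, 0.001] turn [-0.0006, 0.0001, -0.0008] mm 36.1
local now [0.  0.1]
```

```bash
python3 -m creep '[[0,0.027,0,0,0,0,0],[0,0.051,0,0,0,0,0],[0,0.072,0,0,0,0,0],[0,0.088,0,0,0,0,0],[0,0.1,0,0,0,0,0]]' >/dev/null; python3 -m creep '[[0,0.006,0,0,0,0,0],[0,0.012,0,0,0,0,0],[0,0.017,0,0,0,0,0],[0,0.017,0,0,0,0,0],[0,0.017,0,0,0,0,0]]' >/dev/null;python3 g.py s 0 -36 .0738; python3 -c "
from h import *
im=r.capture('wrist'); cv2.imwrite('pics/w12.png',im)"
```

```text
t16.1 pos [0.5337 0.1755 0.074 ] yaw -174.34 w 0.002 F [0.3, -0.4, -0.9] | shift [0.001, -0.0006, 0.0008] turn [-0.0005, 0.0001, -0.0008] mm 0.4
local now [ -0.2 -35.7]
```

View pics/w12.png

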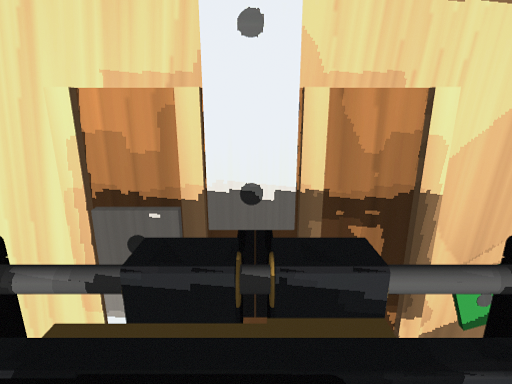

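The middle plate's rear edge is at row 230 and the step edge at row 88, the same overhang as before (about 47 mm).

```bash
python3 -m creep '[[0,-0.02,0,0,0,0,0],[0.8,-0.03,0,-0.1,0,0,0],[0.8,-0.03,0,-0.2,0,0,0],[0.8,0.05,0,-0.25,0,0,0],[0.8,0.18,0,-0.25,0,0,0]]' >/dev/null; python3 g.py s 0 -134 .12
```

```text
t16.6 pos [0.5419 0.1251 0.1534] yaw -173.98 w 0.220 F [1.7, -0.6, 0.2] | shift [0.158, 0.0111, 0.1108] turn [-0.0036, 0.0009, 0.0012] mm 58.0
local now [  2.8 -86.7]
```

```bash
python3 -m creep '[[0.8,0.1,0.011,0,-0.003,0.001,0.001],[0.8,0.158,0.011,0.08,-0.003,0.001,0.001],[0.8,0.158,0.011,0.11,-0.003,0.001,0.001],[0.8,0.158,0.011,0.11,-0.003,0.001,0.001],[0.8,0.158,0.011,0.11,-0.003,0.001,0.001]]' >/dev/null; python3 -m creep '[[0.8,0,0,0,0,0,0],[0.8,0,0,0,0,0,0],[0.8,0,0,0,0,0,0]]'>/dev/null; python3 g.py s 0 -134 .07; python3 -c "
from h import *
im=r.capture('wrist'); cv2.imwrite('pics/w13.png',im)"
```

```text
t17.2 pos [0.5442 0.0793 0.1204] yaw -174.04 w 0.778 F [-0.0, 0.0, 0.9] | shift [0.0049, 0.0019, 0.168] turn [-0.0005, -0.0002, 0.0009] mm 50.4
local now [   0.5 -132.5]
```

View pics/w13.png

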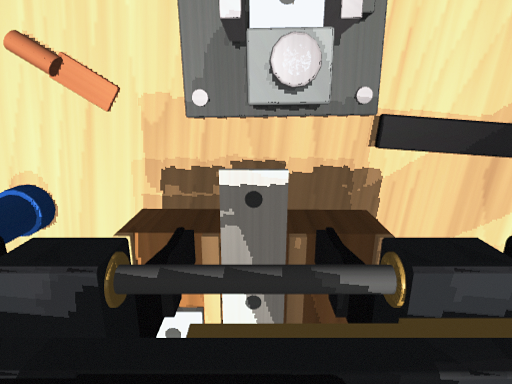

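```bash
python3 -m creep '[[0.8,0.005,0.002,0.08,0,0,0.001],[0.8,0.005,0.002,0.167,0,0,0.001],[0.8,0.005,0.002,0.168,0,0,0.001],[0.8,0.005,0.002,0.17,0,0,0.001],[0.8,0.005,0.002,0.17,0,0,0.001]]' >/dev/null;  python3 g.py s 0 -134 .07;python3 -m creep '[[0,0.001,0.001,0.002,0,0,0],[0,0.001,0.001,0.002,0,0,0],[0,0.001,0.001,0.002,0,0,0],[0,0.001,0.001,0.002,0,0,0],[0,0.001,0.001,0.002,0,0,0]]' >/dev/null; python3 -m creep '[[0,0,0,0,0,0,0],[0,0,0,0,0,0,0],[0,0,0,0,0,0,0]]' >/dev/null; python3 g.py s 0 -134 .07
```

```text
t17.7 pos [0.5446 0.0779 0.0703] yaw -174.18 w 0.800 F [-0.9, -0.5, 0.1] | shift [0.0004, 0.0024, 0.0012] turn [-0.001, -0.0002, 0.0001] mm 0.8
local now [   0.7 -133.9]
t18.4 pos [0.5446 0.0777 0.0704] yaw -174.18 w 0.520 F [-0.6, 0.1, -0.2] | shift [-0.0005, 0.0024, 0.0012] turn [-0.0014, -0.0001, 0.0001] mm 0.8
local now [   0.7 -134.1]
```

Gripped (0.52). Lift and move on.

```bash
python3 -m creep '[[0,0,0.001,-0.04,0,0,0],[0,0,0.001,-0.1,0,0,0],[0,0,0.001,-0.2,0,0,0],[0,0,0.001,-0.3,0,0,0],[0,0,0.001,-0.36,0,0,0]]' >/dev/null; python3 g.py j 0 -26.3 .17
```

```text
t18.8 pos [0.5448 0.0778 0.1812] yaw -174.14 w 0.520 F [-0.1, 0.2, -0.5] | shift [0.689, 0.067, 0.037] turn [-0.0025, -0.0001, -0.0038] mm 208.0
local now [ 22.5 180.2]
```

```bash
python3 -m creep '[[0,0.689,0.067,0.03,-0.002,0,-0.004],[0,0.689,0.067,0.03,-0.002,0,-0.004],[0,0.689,0.067,0.03,-0.002,0,-0.004],[0,0.689,0.067,0.03,-0.002,0,-0.004],[0,0.689,0.067,0.03,-0.002,0,-0.004]]' >/dev/null; python3 -m creep '[[0,0,0,0,0,0,0],[0,0,0,0,0,0,0]]'>/dev/null;  python3 g.py j 0 -26 .12
```

```text
t19.4 pos [ 0.5445 -0.1338  0.1711] yaw -173.66 w 0.525 F [-0.6, 0.4, -1.3] | shift [-0.0134, -0.0065, 0.1704] turn [0.0002, 0.0001, -0.0011] mm 51.3
local now [ -1.9 -30. ]
```

```bash
python3 -m creep '[[0,-0.0134,-0.0065,0.07,0,0,-0.001],[0,-0.0134,-0.0065,0.14,0,0,-0.001],[0,-0.0134,-0.0065,0.17,0,0,-0.001],[0,-0.0134,-0.0065,0.17,0,0,-0.001],[0,-0.0134,-0.0065,0.17,0,0,-0.001]]' >/dev/null; python3 -m creep '[[0,0,0,0,0,0,0],[0,0,0,0,0,0,0]]'>/dev/null;  python3 g.py j 0 -26 .065;  python3 -c "
from h import *
im=r.capture('wrist'); cv2.imwrite('pics/w14.png',im)"
```

```text
t19.9 pos [ 0.5472 -0.1283  0.1215] yaw -173.31 w 0.520 F [0.4, 0.6, 0.2] | shift [0.0034, 0.005, 0.1883] turn [-0.0004, -0.0001, 0.0008] mm 56.5
local now [  1.4 -24.9]
```

View pics/w14.png

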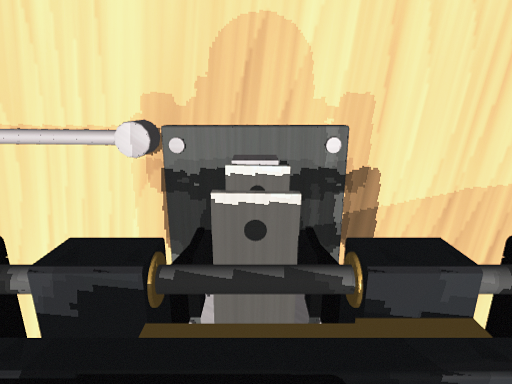

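```bash
python3 m.py j .046 '[[225,166],[291,166]]'; python3 -m creep '[[0,0.0034,0.005,0.04,0,0,0.001],[0,0.0034,0.005,0.08,0,0,0.001],[0,0.0034,0.005,0.11,0,0,0.001],[0,0.0034,0.005,0.13,0,0,0.001],[0,0.0034,0.005,0.14,0,0,0.001]]' >/dev/null;  python3 g.py j 0 -26 .064
```

```text
[[22.0, -59.4], [-24.9, -59.5]] [[0.5716, -0.1602, 0.046], [0.525, -0.1656, 0.046]]
t20.4 pos [ 0.5455 -0.1296  0.0788] yaw -173.52 w 0.523 F [-0.9, -0.2, -1.4] | shift [-0.0001, -0.0015, 0.0493] turn [-0.0001, -0.0001, -0.0003] mm 14.8
local now [ -0.5 -26. ]
```

```bash
python3 -m creep '[[0,0,-0.0015,0.02,0,0,0],[0,0,-0.0015,0.035,0,0,0],[0,0,-0.0015,0.045,0,0,0],[0,0,-0.0015,0.05,0,0,0],[0,0,-0.0015,0.05,0,0,0]]';  python3 g.py j 0 -26 .0625
```

```text
time_s: 20.83
tcp_pos: [0.5459, -0.1296, 0.0636]
ee_rot: [[0.113, -0.994, -0.0], [-0.994, -0.113, -0.0], [0.0, 0.0, -1.0]]
wrist_force: [0.3, -0.1, -1.4]
gripper_width: 0.522
t20.8 pos [ 0.5459 -0.1296  0.0636] yaw -173.51 w 0.522 F [0.3, -0.1, -1.4] | shift [-0.0002, -0.0001, 0.0038] turn [0.0, -0.0001, -0.0003] mm 1.1
local now [ -0.  -26.1]
```

```bash
python3 -m creep '[[0,0,0,0.002,0,0,0],[0.7,0,0,0.002,0,0,0],[0.7,0,0,0.002,0,0,0],[0.7,0,0,0.002,0,0,0],[0.7,0,0,0.002,0,0,0]]'; python3 -m creep '[[0.7,0,0,0,0,0,0],[0.7,0,0,-0.03,0,0,0],[0.7,0,0,-0.1,0,0,0],[0.7,0,0,-0.2,0,0,0],[0.7,0,0,-0.3,0,0,0]]';python3 -m creep '[[0.7,-0.2,-0.1,-0.25,0,0,0],[0.7,-0.4,-0.1,-0.25,0,0,0],[0,-0.6,-0.1,-0.25,0,0,0],[0,-0.6,-0.1,-0.25,0,0,0],[0,-0.6,-0.1,-0.25,0,0,0]]';python3 g.py s 62 90 .16; python3 -c "
from h import *
im=r.capture('wrist'); cv2.imwrite('pics/w15.png',im)
im=r.capture('scene'); cv2.imwrite('pics/c15.png',cv2.resize(im[150:260,150:290],None,fx=5,fy=5,interpolation=cv2.INTER_CUBIC))"
```

```text
time_s: 21.25
tcp_pos: [0.546, -0.1296, 0.0633]
ee_rot: [[0.113, -0.994, 0.0], [-0.994, -0.113, -0.0], [0.0, -0.0, -1.0]]
wrist_force: [0.0, -1.1, 0.1]
gripper_width: 0.678
time_s: 21.67
tcp_pos: [0.5455, -0.1297, 0.1544]
ee_rot: [[0.113, -0.994, -0.001], [-0.994, -0.113, -0.001], [0.0, 0.001, -1.0]]
wrist_force: [1.2, 0.7, -0.0]
gripper_width: 0.701
time_s: 22.08
tcp_pos: [0.5547, 0.0545, 0.2312]
ee_rot: [[0.113, -0.994, 0.001], [-0.994, -0.113, 0.0], [-0.0, -0.001, -1.0]]
wrist_force: [1.2, -0.3, 0.2]
gripper_width: 0.551
t22.1 pos [0.5547 0.0545 0.2312] yaw -173.51 w 0.551 F [1.2, -0.3, 0.2] | shift [-0.8253, -0.1882, 0.2377] turn [-0.0003, 0.0001, 0.0038] mm 263.8
local now [   8.5 -158.3]
```

View pics/w15.png

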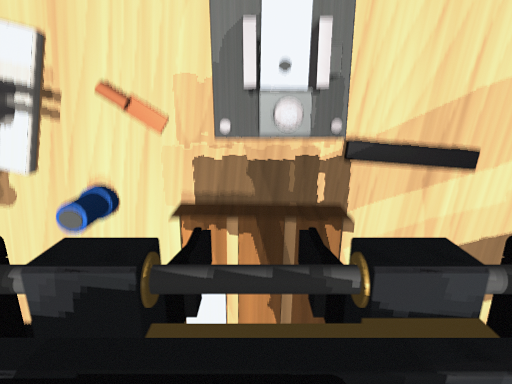

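View pics/c15.png

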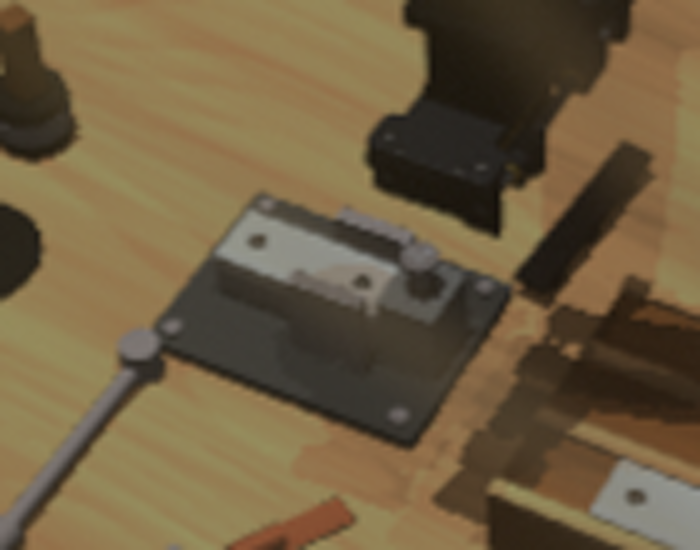

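Two plates are stacked in the nest, flat and aligned. Now the third one, in the +62 groove.

```bash
python3 -m creep '[[0,-0.82,-0.188,0.15,0,0,0.004],[0,-0.82,-0.188,0.15,0,0,0.004],[0,-0.82,-0.188,0.15,0,0,0.004],[0,-0.82,-0.188,0.15,0,0,0.004],[0,-0.82,-0.188,0.15,0,0,0.004]]' >/dev/null;python3 g.py s 62 90 .09
```

```text
t22.6 pos [0.5771 0.2582 0.1962] yaw -173.89 w 0.082 F [1.6, -0.2, -0.1] | shift [-0.1587, -0.0348, 0.3545] turn [-0.0014, 0.0003, 0.0017] mm 117.0
local now [51.3 42.2]
```

```bash
python3 -m creep '[[0,-0.159,-0.035,0.1,-0.001,0,0.002],[0,-0.159,-0.035,0.2,-0.001,0,0.002],[0,-0.159,-0.035,0.3,-0.001,0,0.002],[0,-0.159,-0.035,0.35,-0.001,0,0.002],[0,-0.159,-0.035,0.35,-0.001,0,0.002]]' >/dev/null;python3 g.py s 62 90 .0738
```

```text
t23.0 pos [0.5805 0.3051 0.0865] yaw -174.29 w 0.005 F [-0.1, -0.3, -0.6] | shift [-0.0052, -0.0089, 0.0422] turn [0.0023, -0.0013, -0.0005] mm 13.0
local now [59.4 88.5]
```

```bash
python3 -m creep '[[0,-0.005,-0.009,0,0.002,-0.001,0],[0,-0.005,-0.009,0.02,0.002,-0.001,0],[0,-0.005,-0.009,0.042,0.002,-0.001,0],[0,-0.005,-0.009,0.042,0.002,-0.001,0],[0,-0.005,-0.009,0.042,0.002,-0.001,0]]' >/dev/null;python3 g.py s 62 -36 .0738;  python3 -c "
from h import *
im=r.capture('wrist'); cv2.imwrite('pics/w16.png',im)"
```

```text
t23.4 pos [0.5832 0.3066 0.0744] yaw -174.30 w 0.001 F [-0.4, 0.3, -0.8] | shift [0.4191, 0.0, 0.0023] turn [0.0001, -0.0002, -0.0006] mm 125.7
local now [62.2 89.7]
```

View pics/w16.png

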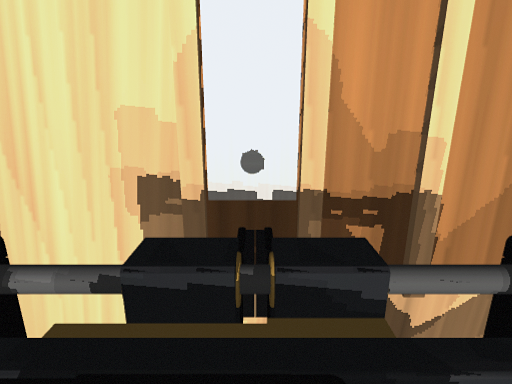

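The fingers are in the groove behind the plate, whose rear edge is at row 198. I'll push it 126 mm.

```bash
python3 -m creep '[[0,0.04,0,0.001,0,0,0],[0,0.067,0,0.001,0,0,0],[0,0.094,0,0.001,0,0,0],[0,0.121,0,0.001,0,0,0],[0,0.148,0,0.001,0,0,0]]' >/dev/null; python3 -m creep '[[0,0.027,0,0,0,0,0],[0,0.054,0,0,0,0,0],[0,0.081,0,0,0,0,0],[0,0.108,0,0,0,0,0],[0,0.135,0,0,0,0,0]]' >/dev/null; python3 g.py s 62 -36 .0738
```

```text
t24.3 pos [0.5922 0.2207 0.0749] yaw -174.31 w 0.005 F [0.2, 1.2, 1.4] | shift [0.131, 0.0016, 0.0035] turn [-0.0004, 0.0001, -0.0006] mm 39.3
local now [62.5  3.3]
```

```bash
python3 -m creep '[[0,0.027,0.001,0.003,0,0,0],[0,0.051,0.001,0.003,0,0,0],[0,0.075,0.001,0.003,0,0,0],[0,0.093,0.001,0.003,0,0,0],[0,0.108,0.001,0.003,0,0,0]]' >/dev/null; python3 -m creep '[[0,0.008,0,0,0,0,0],[0,0.016,0,0,0,0,0],[0,0.022,0,0,0,0,0],[0,0.022,0,0,0,0,0],[0,0.022,0,0,0,0,0]]' >/dev/null;python3 g.py s 62 -36 .0738; python3 -c "
from h import *
im=r.capture('wrist'); cv2.imwrite('pics/w17.png',im)"
```

```text
t25.1 pos [0.5956 0.1809 0.0737] yaw -174.33 w 0.005 F [0.3, -0.2, -0.3] | shift [-0.0019, -0.0005, -0.0004] turn [-0.0001, -0.0001, -0.0007] mm 0.6
local now [ 61.9 -36.6]
```

View pics/w17.png

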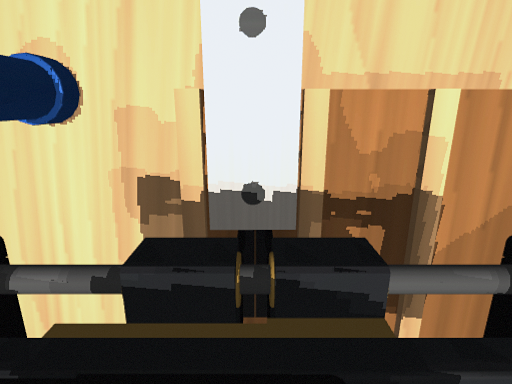

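```bash
python3 -m creep '[[0,-0.02,0,0,0,0,0],[0.8,-0.03,0,-0.1,0,0,0],[0.8,-0.03,0,-0.2,0,0,0],[0.8,0.05,0,-0.25,0,0,0],[0.8,0.18,0,-0.25,0,0,0]]' >/dev/null; python3 g.py s 62 -134 .12
```

```text
t25.6 pos [0.6037 0.1309 0.1535] yaw -173.95 w 0.228 F [0.8, -1.0, -0.6] | shift [0.1563, 0.0114, 0.1112] turn [-0.0032, 0.0007, 0.0014] mm 57.6
local now [ 64.9 -87.2]
```

```bash
python3 -m creep '[[0.8,0.1,0.011,0,-0.003,0.001,0.001],[0.8,0.158,0.011,0.08,-0.003,0.001,0.001],[0.8,0.158,0.011,0.11,-0.003,0.001,0.001],[0.8,0.158,0.011,0.11,-0.003,0.001,0.001],[0.8,0.158,0.011,0.11,-0.003,0.001,0.001]]' >/dev/null; python3 -m creep '[[0.8,0,0,0,0,0,0],[0.8,0,0,0,0,0,0],[0.8,0,0,0,0,0,0]]'>/dev/null; python3 g.py s 62 -134 .07; python3 -c "
from h import *
im=r.capture('wrist'); cv2.imwrite('pics/w18.png',im)"
```

```text
t26.3 pos [0.6059 0.0851 0.1205] yaw -174.01 w 0.778 F [0.1, -0.1, 0.6] | shift [0.0032, 0.0018, 0.1683] turn [-0.0002, -0.0004, 0.0011] mm 50.5
local now [  62.5 -133. ]
```

View pics/w18.png

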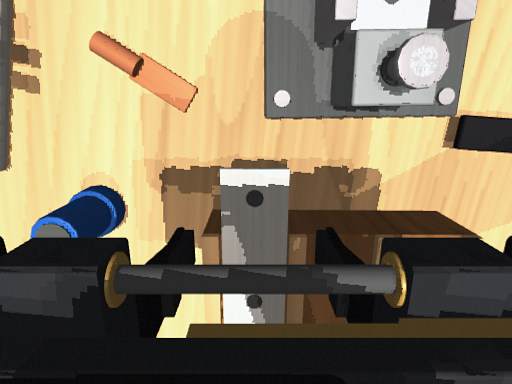

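```bash
python3 m.py s .07 '[[62,228]]'; python3 -m creep '[[0.8,0.003,0.002,0.08,0,0,0.001],[0.8,0.003,0.002,0.167,0,0,0.001],[0.8,0.003,0.002,0.168,0,0,0.001],[0.8,0.003,0.002,0.17,0,0,0.001],[0.8,0.003,0.002,0.17,0,0,0.001]]' >/dev/null;  python3 g.py s 62 -134 .07;python3 -m creep '[[0,0.001,0.001,0.002,0,0,0],[0,0.001,0.001,0.002,0,0,0],[0,0.001,0.001,0.002,0,0,0],[0,0.001,0.001,0.002,0,0,0],[0,0.001,0.001,0.002,0,0,0]]' >/dev/null; python3 -m creep '[[0,0,0,0,0,0,0],[0,0,0,0,0,0,0],[0,0,0,0,0,0,0]]' >/dev/null; python3 g.py s 62 -134 .07
```

```text
[[190.5, -130.0]] [[0.7329, 0.1009, 0.07]]
t26.8 pos [0.6063 0.0842 0.0705] yaw -174.15 w 0.798 F [0.5, 0.5, -0.3] | shift [0.0005, 0.0025, 0.0018] turn [-0.0007, -0.0005, 0.0003] mm 0.9
local now [  62.8 -133.8]
t27.4 pos [0.6062 0.0839 0.0705] yaw -174.15 w 0.526 F [-0.3, 0.9, 0.5] | shift [-0.0004, 0.0022, 0.0018] turn [-0.001, -0.0004, 0.0003] mm 0.9
local now [  62.7 -134.1]
```

```bash
python3 -m creep '[[0,0,0.001,-0.04,0,0,0],[0,0,0.001,-0.1,0,0,0],[0,0,0.001,-0.2,0,0,0],[0,0,0.001,-0.3,0,0,0],[0,0,0.001,-0.36,0,0,0]]' >/dev/null; python3 g.py j 0 -26 .17
```

```text
t27.8 pos [0.6066 0.0842 0.1817] yaw -174.11 w 0.525 F [1.1, -1.3, -0.9] | shift [0.6879, 0.2746, 0.0377] turn [-0.0022, -0.0004, -0.0036] mm 222.5
local now [ 84.7 179.4]
```

```bash
python3 -m creep '[[0,0.688,0.275,0.03,-0.002,0,-0.004],[0,0.688,0.275,0.03,-0.002,0,-0.004],[0,0.688,0.275,0.03,-0.002,0,-0.004],[0,0.688,0.275,0.03,-0.002,0,-0.004],[0,0.688,0.275,0.03,-0.002,0,-0.004]]' >/dev/null; python3 -m creep '[[0,0.05,0.02,0,0,0,0],[0,0.05,0.02,0,0,0,0]]'>/dev/null;  python3 g.py j 0 -26 .12
```

```text
t28.4 pos [ 0.5422 -0.1369  0.1722] yaw -173.65 w 0.521 F [0.3, 0.5, -0.8] | shift [-0.0232, -0.0155, 0.174] turn [0.0005, -0.0003, -0.0011] mm 52.9
local now [ -4.6 -32.9]
```

```bash
python3 -m creep '[[0,-0.022,-0.0155,0.07,0,0,-0.001],[0,-0.022,-0.0155,0.14,0,0,-0.001],[0,-0.022,-0.0155,0.17,0,0,-0.001],[0,-0.022,-0.0155,0.17,0,0,-0.001],[0,-0.022,-0.0155,0.17,0,0,-0.001]]' >/dev/null; python3 -m creep '[[0,0,0,0,0,0,0],[0,0,0,0,0,0,0]]'>/dev/null;  python3 g.py j 0 -26 .084;  python3 -c "
from h import *
im=r.capture('wrist'); cv2.imwrite('pics/w19.png',im)"
```

```text
t29.0 pos [ 0.5473 -0.1292  0.1224] yaw -173.36 w 0.521 F [1.1, 0.4, 0.2] | shift [0.0003, 0.0047, 0.1279] turn [-0.0001, -0.0006, 0.0005] mm 38.4
local now [  1.4 -25.8]
```

View pics/w19.png

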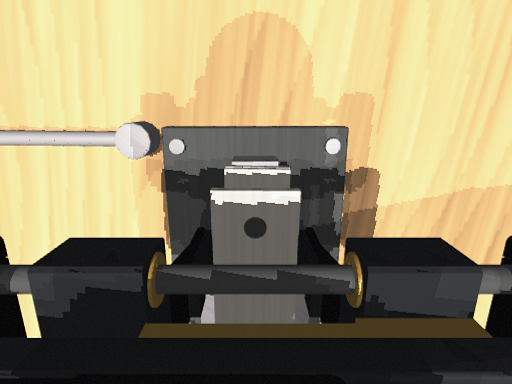

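```bash
python3 -m creep '[[0,0.0003,0.005,0.04,0,0,0],[0,0.0003,0.005,0.08,0,0,0],[0,0.0003,0.005,0.11,0,0,0],[0,0.0003,0.005,0.125,0,0,0],[0,0.0003,0.005,0.128,0,0,0]]' >/dev/null;  python3 g.py j 0 -26 .0695; python3 m.py j .052 '[[225,166],[291,166]]'
```

```text
t29.5 pos [ 0.5453 -0.1296  0.0832] yaw -173.37 w 0.524 F [0.0, 0.2, -1.0] | shift [0.0001, -0.0022, 0.0457] turn [0.0004, -0.0005, 0.0005] mm 13.7
local now [ -0.6 -26. ]
[[15.8, -68.8], [-21.8, -68.8]] [[0.5665, -0.1703, 0.052], [0.5292, -0.1746, 0.052]]
```

```bash
python3 -m creep '[[0,0,-0.002,0.02,0,0,0],[0,0,-0.002,0.035,0,0,0],[0,0,-0.002,0.043,0,0,0],[0,0,-0.002,0.046,0,0,0],[0,0,-0.002,0.046,0,0,0]]';  python3 g.py j 0 -26 .069
```

```text
time_s: 29.88
tcp_pos: [0.5458, -0.1296, 0.0695]
ee_rot: [[0.116, -0.993, -0.001], [-0.993, -0.116, -0.002], [0.002, 0.002, -1.0]]
wrist_force: [-0.8, 1.1, -0.7]
gripper_width: 0.521
t29.9 pos [ 0.5458 -0.1296  0.0695] yaw -173.37 w 0.521 F [-0.8, 1.1, -0.7] | shift [0.0, -0.0003, 0.0018] turn [0.0005, -0.0005, 0.0005] mm 0.5
local now [ -0.1 -26. ]
```

```bash
python3 -m creep '[[0,0,0,0.001,0,0,0],[0.7,0,0,0.001,0,0,0],[0.7,0,0,0.001,0,0,0],[0.7,0,0,0.001,0,0,0],[0.7,0,0,0.001,0,0,0]]'; python3 -m creep '[[0.7,0,0,0,0,0,0],[0.7,0,0,-0.03,0,0,0],[0.7,0,0,-0.1,0,0,0],[0.7,0,0,-0.2,0,0,0],[0.7,0,0,-0.3,0,0,0]]';python3 -m creep '[[1,-0.1,0,-0.15,0,0,0],[1,-0.3,0,-0.3,0,0,0],[1,-0.4,0,-0.4,0,0,0],[1,-0.4,0,-0.4,0,0,0],[1,-0.4,0,-0.4,0,0,0]]'; python3 -m creep '[[1,0,0,0,0,0,0],[1,0,0,0,0,0,0]]'>/dev/null; python3 -c "
from h import *
import pickle
C=wristRt();pickle.dump(C,open('w20.pkl','wb'))
im=r.capture('wrist'); cv2.imwrite('pics/w20.png',im)
im=r.capture('scene'); cv2.imwrite('pics/c20.png',cv2.resize(im[130:260,110:290],None,fx=4.4,fy=4.4,interpolation=cv2.INTER_CUBIC))"
```

```text
time_s: 30.3
tcp_pos: [0.546, -0.1296, 0.0694]
ee_rot: [[0.115, -0.993, -0.001], [-0.993, -0.115, -0.002], [0.002, 0.001, -1.0]]
wrist_force: [-0.2, 0.6, -0.3]
gripper_width: 0.679
time_s: 30.72
tcp_pos: [0.5456, -0.1295, 0.1605]
ee_rot: [[0.116, -0.993, -0.003], [-0.993, -0.116, -0.002], [0.002, 0.003, -1.0]]
wrist_force: [1.5, 0.1, 0.8]
gripper_width: 0.698
time_s: 31.13
tcp_pos: [0.5341, -0.0068, 0.2874]
ee_rot: [[0.12, -0.993, 0.01], [-0.993, -0.12, -0.0], [0.001, -0.01, -1.0]]
wrist_force: [0.5, -0.9, 0.2]
gripper_width: 0.966
```

View pics/w20.png

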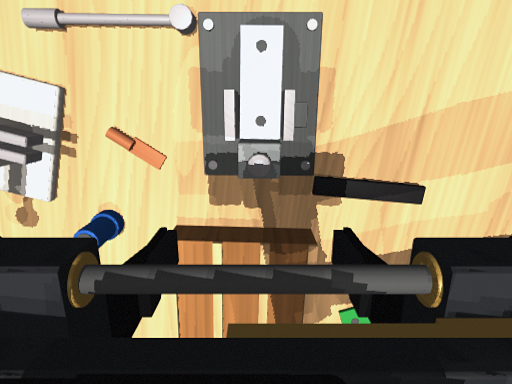

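View pics/c20.png

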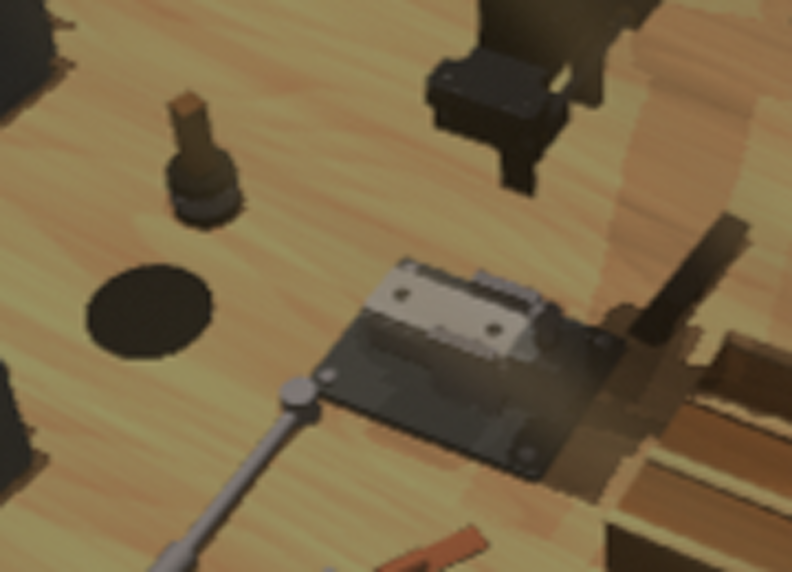

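```bash
python3 m.py j .058 '[[239.5,25.5],[284,26.5],[240,139],[282,140],[261.5,45],[261,121]]'; python3 g.py w .55 -.16 .3 186.5
```

```text
[[20.1, -60.7], [-27.5, -59.9], [20.4, 59.5], [-28.9, 60.3], [-3.7, -41.7], [-4.0, 38.7]] [[0.5698, -0.1617, 0.058], [0.5225, -0.1664, 0.058], [0.5565, -0.0423, 0.058], [0.5074, -0.0471, 0.058], [0.5441, -0.1456, 0.058], [0.5346, -0.0657, 0.058]]
t31.4 pos [ 0.5336 -0.0073  0.2867] yaw -173.14 w 0.998 F [0.1, 0.0, 0.0] | shift [0.5119, 0.0061, -0.0438] turn [-0.0027, -0.0004, 0.002] mm 154.1
```

```bash
python3 -m creep '[[1,0.51,0.006,-0.044,-0.003,0,0.002],[1,0.51,0.006,-0.044,-0.003,0,0.002],[1,0.51,0.006,-0.044,-0.003,0,0.002],[1,0.51,0.006,-0.044,-0.003,0,0.002],[1,0.51,0.006,-0.044,-0.003,0,0.002]]'>/dev/null; python3 -m creep '[[1,0,0,0,0,0,0],[1,0,0,0,0,0,0],[1,0,0,0,0,0,0]]'>/dev/null; python3 -c "
from h import *
import pickle
C=wristRt();pickle.dump(C,open('w21.pkl','wb'))
im=r.capture('wrist'); cv2.imwrite('pics/w21.png',im)
cv2.imwrite('pics/w21c.png',cv2.resize(im[0:150,200:400],None,fx=4,fy=4,interpolation=cv2.INTER_CUBIC))"
```

```text
(no output)
```

View pics/w21.png

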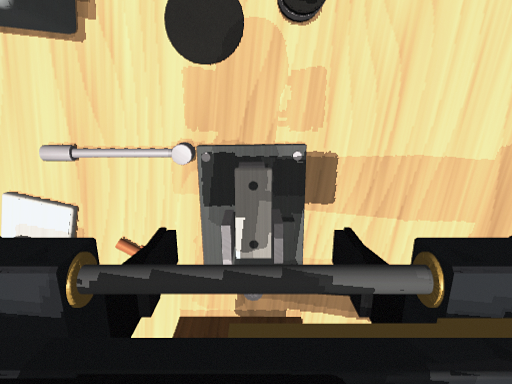

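View pics/w21c.png

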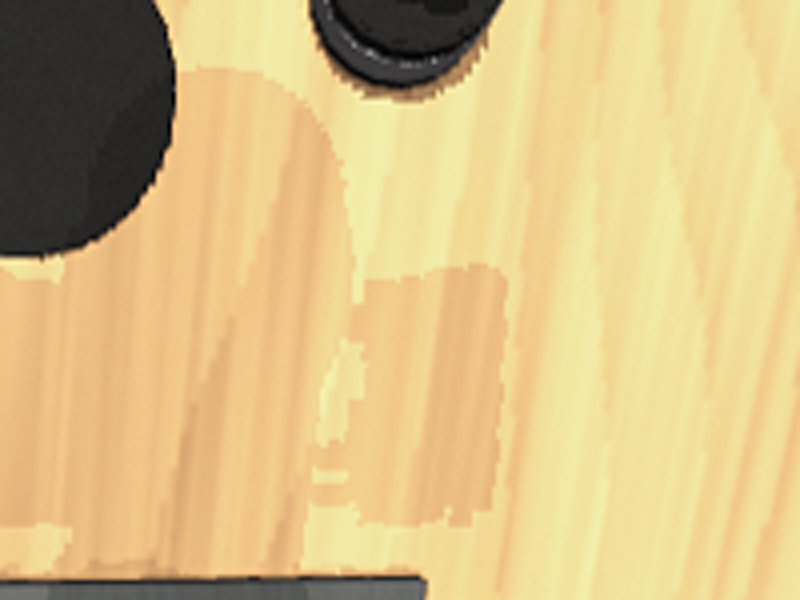

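```bash
python3 -m creep '[[1,0.33,0.03,0,0,0,0],[1,0.33,0.03,0,0,0,0],[1,0.33,0.03,0,0,0,0],[1,0.33,0.03,0,0,0,0],[1,0.33,0.03,0,0,0,0]]'>/dev/null; python3 -m creep '[[1,0,0,0,0,0,0],[1,0,0,0,0,0,0],[1,0,0,0,0,0,0]]'>/dev/null; python3 -c "
from h import *
import pickle
C=wristRt();pickle.dump(C,open('w22.pkl','wb'))
im=r.capture('wrist'); cv2.imwrite('pics/w22.png',im)
cv2.imwrite('pics/w22c.png',cv2.resize(im[0:150,160:360],None,fx=4,fy=4,interpolation=cv2.INTER_CUBIC))"; python3 g.py w .49 -.33 .2 186
```

```text
t32.8 pos [ 0.5509 -0.2626  0.2978] yaw -173.80 w 1.000 F [0.2, 0.1, -0.2] | shift [0.2011, 0.224, 0.3275] turn [0.002, -0.0004, 0.0011] mm 133.5
```

View pics/w22.png

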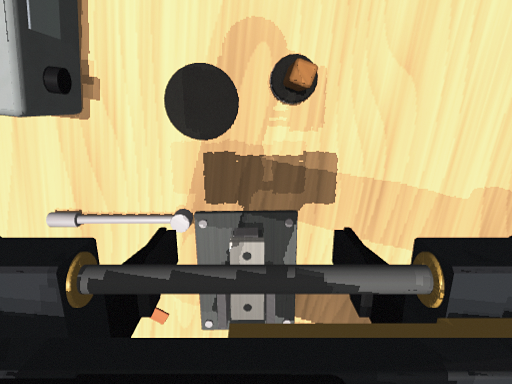

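View pics/w22c.png

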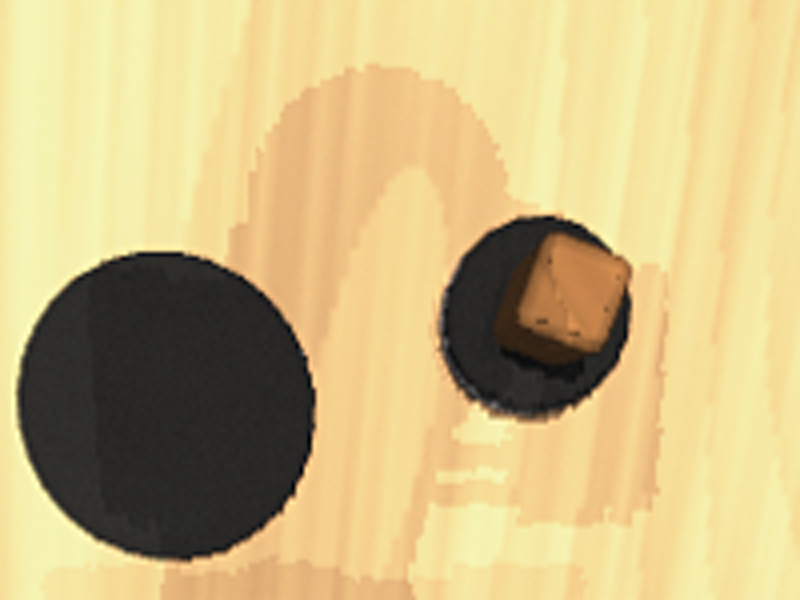

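```bash
cat > mal.py <<'E'
from h import *
import pickle,sys
C=pickle.load(open('w22.pkl','rb'))
px=np.array([160,0])+np.array([(550,233),(631,268),(600,352),(520,317)])/4
X=ray_z('',px,.115,C); print(np.round(X,4)); print('ctr',X.mean(0))
E=np.roll(X,-1,0)-X; print(np.linalg.norm(E,axis=1), np.degrees(np.arctan2(E[:,1],E[:,0])))
im=cv2.imread('pics/w22.png'); g=cv2.cvtColor(im,cv2.COLOR_BGR2GRAY)[40:160,150:255]
n,l,st,ce=cv2.connectedComponentsWithStats((g<60).astype(np.uint8)); i=1+np.argmax(st[1:,4]); 
c=max(cv2.findContours((l==i).astype(np.uint8),0,1)[0],key=len)[:,0,:]+[150,40]
P=ray_z('',c.astype(float),.003,C)[:,:2]
A=np.c_[2*P,np.ones(len(P))]; s=np.linalg.lstsq(A,(P**2).sum(1),rcond=None)[0]; print('mat',s[:2],np.sqrt(s[2]+s[0]**2+s[1]**2))
# head at z .045
print('pin', r.sense()['time_s'])
E
python3 mal.py
```

```text
[[ 0.521  -0.3856  0.115 ]
 [ 0.5003 -0.3799  0.115 ]
 [ 0.5048 -0.36    0.115 ]
 [ 0.5256 -0.3659  0.115 ]]
ctr [ 0.51293317 -0.37283641  0.115     ]
[0.02145089 0.02042387 0.02159801 0.02017346] [ 164.74020606   77.34084481  -15.9084202  -103.04114076]
mat [ 0.62783672 -0.33405857] 0.048385947001478656
pin 32.8333
```

```bash
python3 g.py w .513 -.373 .2 165.8;  python3 -m creep '[[1,0.38,0.08,0.3,0,0,0.11],[1,0.38,0.08,0.3,0,0,0.11],[1,0.38,0.08,0.3,0,0,0.11],[1,0.38,0.08,0.3,0,0,0.11],[1,0.38,0.08,0.3,0,0,0.11]]'>/dev/null;python3 g.py w .513 -.373 .2 165.8
```

```text
t32.8 pos [ 0.5509 -0.2626  0.2978] yaw -173.80 w 1.000 F [0.2, 0.1, -0.2] | shift [0.3519, 0.1632, 0.3273] turn [0.0019, -0.0007, 0.1133] mm 152.3
t33.2 pos [ 0.5364 -0.3801  0.2031] yaw 166.20 w 1.000 F [-0.3, -0.4, -0.1] | shift [-0.0043, 0.0812, 0.0116] turn [0.0043, -0.0005, 0.0022] mm 24.6
```

```bash
python3 -m creep '[[1,-0.004,0.081,0.01,0.004,0,0.002],[1,-0.004,0.081,0.01,0.004,0,0.002],[1,-0.004,0.081,0.01,0.004,0,0.002],[1,-0.004,0.081,0.01,0.004,0,0.002],[1,-0.004,0.081,0.01,0.004,0,0.002]]'>/dev/null;python3 g.py w .513 -.373 .2 165.8; python3 -c "
from h import *
print(projC(wristRt(),[.513,-.373,.115]))
im=r.capture('wrist'); cv2.imwrite('pics/w23.png',im)"
```

```text
t33.7 pos [ 0.5143 -0.3728  0.2018] yaw 165.92 w 1.002 F [0.1, 1.4, -0.3] | shift [0.0018, 0.0041, 0.0059] turn [-0.0006, -0.0007, 0.0007] mm 2.2
[[256.21346665 206.69751325]]
```

View pics/w23.png

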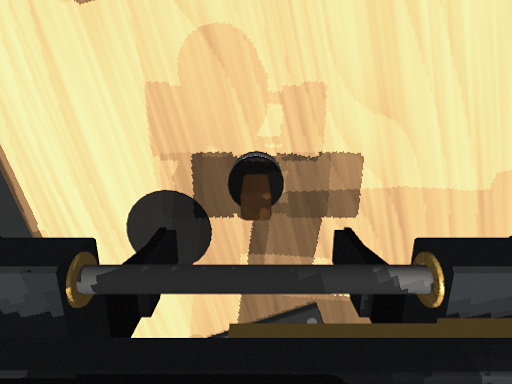

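```bash
python3 -m creep '[[1,0.002,0.003,0.1,0,0,0],[1,0.002,0.003,0.2,0,0,0],[1,0.002,0.003,0.3,0,0,0],[1,0.002,0.003,0.38,0,0,0],[1,0.002,0.003,0.40,0,0,0]]'>/dev/null;python3 g.py w .513 -.373 .078 165.8;  python3 -m creep '[[0.6,0.002,0.003,0.014,0,0,0],[0.5,0.002,0.003,0.014,0,0,0],[0,0.002,0.003,0.014,0,0,0],[0,0.002,0.003,0.014,0,0,0],[0,0.002,0.003,0.014,0,0,0]]'; python3 -c "
from h import *
im=r.capture('wrist'); cv2.imwrite('pics/w24.png',im)"
```

```text
t34.1 pos [ 0.5115 -0.372   0.0772] yaw 165.89 w 0.999 F [0.5, 0.3, -1.2] | shift [0.0021, -0.0056, -0.0028] turn [0.0019, 0.0, 0.0005] mm 2.0
time_s: 34.55
tcp_pos: [0.5115, -0.3728, 0.0747]
ee_rot: [[-0.244, -0.97, -0.003], [-0.97, 0.244, 0.0], [0.001, 0.003, -1.0]]
wrist_force: [-0.3, 0.1, 0.4]
gripper_width: 0.708
```

View pics/w24.png

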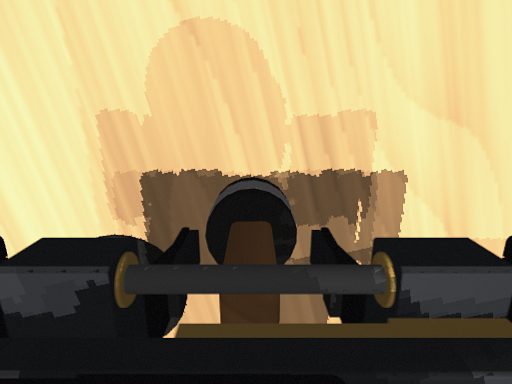

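```bash
python3 -m creep '[[0,0,0,0,0,0,0],[0,0,0,0,0,0,0],[0,0,0,0,0,0,0],[0,0,0,0,0,0,0],[0,0,0,0,0,0,0]]'>/dev/null;  python3 -m creep '[[0,0,0,0,0,0,0],[0,0,0,0,0,0,0],[0,0,0,0,0,0,0],[0,0,0,0,0,0,0],[0,0,0,0,0,0,0]]'; python3 g.py w .511 -.373 .22 165.8
```

```text
time_s: 35.43
tcp_pos: [0.5122, -0.373, 0.0748]
ee_rot: [[-0.243, -0.97, -0.001], [-0.97, 0.243, -0.001], [0.001, 0.001, -1.0]]
wrist_force: [0.0, 0.9, -0.2]
gripper_width: 0.276
t35.4 pos [ 0.5122 -0.373   0.0748] yaw 165.92 w 0.276 F [0.0, 0.9, -0.2] | shift [0.0015, 0.0043, -0.484] turn [0.0002, -0.0003, 0.0007] mm 145.2
```

```bash
python3 -m creep '[[0,0,0,-0.05,0,0,0],[0,0,0,-0.15,0,0,0],[0,0,0,-0.28,0,0,0],[0,0,0,-0.4,0,0,0],[0,0,0,-0.48,0,0,0]]'; python3 -m creep '[[0,0,0,-0.05,0,0,0],[0,0,0,-0.05,0,0,0]]'; python3 -c "
from h import *
im=r.capture('wrist'); cv2.imwrite('pics/w25.png',im)
C=wristRt(); R=np.array(r.sense()['ee_rot']);p=np.array(r.sense()['tcp_pos'])
for a in ([0,0,.0747],[0,0,.0297],[.028,0,.0297],[0,.028,.0297],[0,-.028,.0297]): print(a,projC(C,p+R@np.array(a)))"; python3 g.py j 0 85 .23 -20.7
```

```text
time_s: 35.85
tcp_pos: [0.5127, -0.3733, 0.2219]
ee_rot: [[-0.243, -0.97, 0.002], [-0.97, 0.243, -0.002], [0.002, -0.002, -1.0]]
wrist_force: [0.9, -0.1, -3.6]
gripper_width: 0.274
time_s: 36.02
tcp_pos: [0.514, -0.3743, 0.2413]
ee_rot: [[-0.243, -0.97, 0.009], [-0.97, 0.243, -0.006], [0.004, -0.01, -1.0]]
wrist_force: [0.7, -0.2, -2.8]
gripper_width: 0.273
[0, 0, 0.0747] [[254.44256323 212.2523353 ]]
[0, 0, 0.0297] [[254.41893115 236.83312295]]
[0.028, 0, 0.0297] [[254.38998677 191.99624123]]
[0, 0.028, 0.0297] [[300.94378922 236.8101561 ]]
[0, -0.028, 0.0297] [[207.89120775 236.85609122]]
t36.1 pos [ 0.5131 -0.3734  0.2381] yaw 165.91 w 0.276 F [-0.8, 0.1, -6.0] | shift [-1.1612, 0.2221, 0.0237] turn [-0.0017, -0.0006, 0.0004] mm 354.8
local now [ -60.4 -264.5]
```

View pics/w25.png

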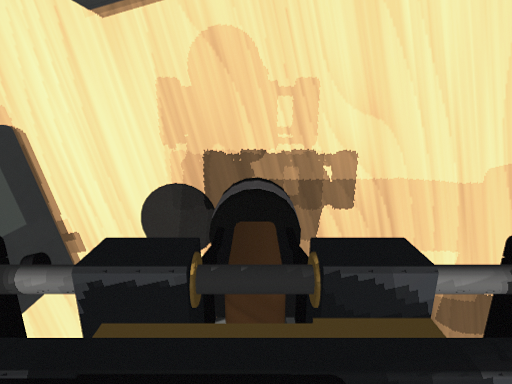

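```bash
python3 -m creep '[[0,-1,0.19,0.02,-0.002,0,0],[0,-1,0.19,0.02,-0.002,0,0],[0,-1,0.19,0.02,-0.002,0,0],[0,-1,0.19,0.02,-0.002,0,0],[0,-1,0.19,0.02,-0.002,0,0]]'>/dev/null; python3 g.py j 0 85 .23 -20.7
```

```text
t36.5 pos [ 0.5231 -0.1633  0.2298] yaw 165.84 w 0.274 F [0.1, 0.4, -4.4] | shift [-0.4739, 0.0844, -0.0011] turn [0.0022, -0.0007, 0.0] mm 144.4
local now [-26.6 -57. ]
```

```bash
python3 -m creep '[[0,-0.474,0.084,0,0.002,0,0],[0,-0.474,0.084,0,0.002,0,0],[0,-0.474,0.084,0,0.002,0,0],[0,-0.474,0.084,0,0.002,0,0],[0,-0.474,0.084,0,0.002,0,0]]'>/dev/null;python3 -m creep '[[0,0,0,0,0,0,0],[0,0,0,0,0,0,0],[0,0,0,0,0,0,0]]'>/dev/null; python3 g.py j 0 85 .18 -20.7; python3 -c "
from h import *
im=r.capture('wrist'); cv2.imwrite('pics/w26.png',im)
im=r.capture('side'); cv2.imwrite('pics/s26.png',cv2.resize(im[100:240,190:350],None,fx=4.2,fy=4.2,interpolation=cv2.INTER_CUBIC))"
```

```text
t37.1 pos [ 0.5311 -0.016   0.2249] yaw 166.04 w 0.274 F [-0.3, -0.6, -2.3] | shift [0.0081, -0.0109, 0.1497] turn [0.0028, -0.0013, 0.0011] mm 45.1
local now [-1.8 88.4]
```

View pics/w26.png

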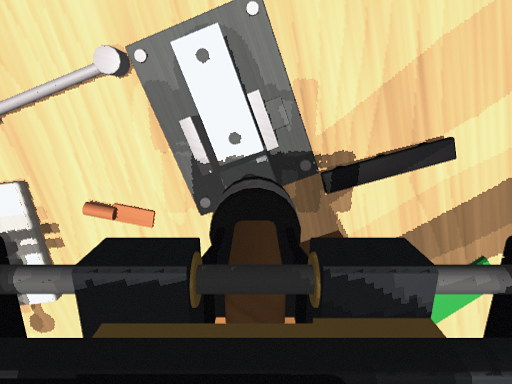

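View pics/s26.png

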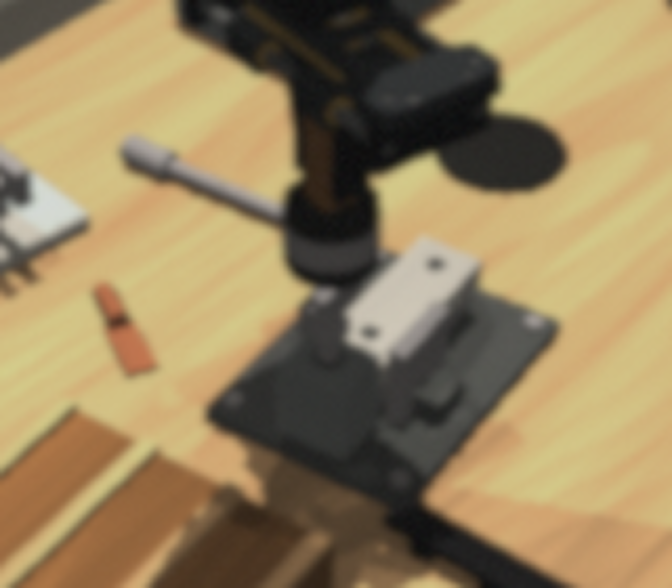

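```bash
python3 -m creep '[[0,0.009,-0.011,0.05,0.003,-0.001,0.001],[0,0.009,-0.011,0.1,0.003,-0.001,0.001],[0,0.009,-0.011,0.14,0.003,-0.001,0.001],[0,0.009,-0.011,0.14,0.003,-0.001,0.001],[0,0.009,-0.011,0.14,0.003,-0.001,0.001]]'>/dev/null;  python3 g.py j 0 85 .17 -20.7
```

```text
t37.7 pos [ 0.5337 -0.0207  0.1835] yaw 165.77 w 0.273 F [-0.0, -0.6, -3.9] | shift [-0.0043, 0.0026, 0.0451] turn [-0.0004, -0.0004, -0.0004] mm 13.6
local now [ 0.3 83.5]
```

```bash
python3 -m creep '[[0,-0.004,0.0026,0.015,0,0,0],[0,-0.004,0.0026,0.03,0,0,0],[0,-0.004,0.0026,0.045,0,0,0],[0,-0.004,0.0026,0.06,0,0,0],[0,-0.004,0.0026,0.07,0,0,0]]';  python3 g.py j 0 85 .154 -20.7
```

```text
time_s: 38.08
tcp_pos: [0.5341, -0.0194, 0.1642]
ee_rot: [[-0.245, -0.97, 0.004], [-0.97, 0.245, -0.002], [0.001, -0.004, -1.0]]
wrist_force: [-2.3, 0.5, 6.5]
gripper_width: 0.273
t38.1 pos [ 0.5341 -0.0194  0.1642] yaw 165.82 w 0.273 F [-2.3, 0.5, 6.5] | shift [0.0002, 0.0027, 0.034] turn [-0.0012, -0.0003, -0.0001] mm 10.2
local now [ 0.7 84.8]
```

```bash
python3 -m creep '[[0,0,0.002,0.012,0,0,0],[0,0,0.002,0.022,0,0,0],[0,0,0.002,0.032,0,0,0],[0,0,0.002,0.038,0,0,0],[0,0,0.002,0.038,0,0,0]]';  python3 g.py j 0 85 .154 -20.7
```

```text
time_s: 38.5
tcp_pos: [0.534, -0.0193, 0.1547]
ee_rot: [[-0.244, -0.97, 0.005], [-0.97, 0.244, -0.002], [0.001, -0.006, -1.0]]
wrist_force: [-3.7, -0.6, 6.6]
gripper_width: 0.272
t38.5 pos [ 0.534  -0.0193  0.1547] yaw 165.87 w 0.272 F [-3.7, -0.6, 6.6] | shift [0.0004, 0.0024, 0.0023] turn [-0.0018, -0.0003, 0.0002] mm 1.0
local now [ 0.7 84.9]
```

```bash
python3 -m creep '[[0,0,0,0.008,0,0,0],[0,0,0,0.012,0,0,0],[0,0,0,0.012,0,0,0],[0,0,0,0.012,0,0,0]]';  python3 g.py j 0 85 .154 -20.7
```

```text
time_s: 38.83
tcp_pos: [0.5341, -0.0193, 0.1546]
ee_rot: [[-0.243, -0.97, 0.006], [-0.97, 0.243, -0.003], [0.001, -0.007, -1.0]]
wrist_force: [-7.5, 1.6, 15.0]
gripper_width: 0.268
t38.8 pos [ 0.5341 -0.0193  0.1546] yaw 165.95 w 0.268 F [-7.5, 1.6, 15.0] | shift [0.0004, 0.0025, 0.0021] turn [-0.0022, -0.0005, 0.0006] mm 1.0
local now [ 0.7 84.8]
```

```bash
python3 -m creep '[[0,0,0,0,0,0,0],[0,0,0,-0.05,0,0,0],[0,0,0,-0.12,0,0,0],[0,0,0,-0.2,0,0,0],[0,0,0,-0.25,0,0,0]]'; python3 -m creep '[[0,0,0,-0.03,0,0,0],[0,0.1,0,-0.03,0,0,0],[0,0.3,0,-0.03,0,0,0],[0,0.5,0,-0.03,0,0,0],[0,0.5,0,-0.03,0,0,0]]'; python3 g.py w .628 -.334 .2 165.8; python3 -c "
from h import *
im=r.capture('wrist'); cv2.imwrite('pics/w27.png',im)
im=r.capture('side'); cv2.imwrite('pics/s27.png',cv2.resize(im[100:240,190:350],None,fx=4.2,fy=4.2,interpolation=cv2.INTER_CUBIC))"
```

```text
time_s: 39.25
tcp_pos: [0.5344, -0.019, 0.2315]
ee_rot: [[-0.242, -0.97, 0.009], [-0.97, 0.242, -0.003], [0.001, -0.01, -1.0]]
wrist_force: [1.7, -0.3, -3.2]
gripper_width: 0.274
time_s: 39.67
tcp_pos: [0.4968, -0.1659, 0.2398]
ee_rot: [[-0.242, -0.97, 0.008], [-0.97, 0.242, -0.003], [0.001, -0.009, -1.0]]
wrist_force: [1.0, -0.9, -3.3]
gripper_width: 0.275
t39.7 pos [ 0.4968 -0.1659  0.2398] yaw 166.01 w 0.275 F [1.0, -0.9, -3.3] | shift [0.4381, -0.5586, 0.1378] turn [-0.0027, -0.0002, 0.0012] mm 216.9
```

View pics/s27.png

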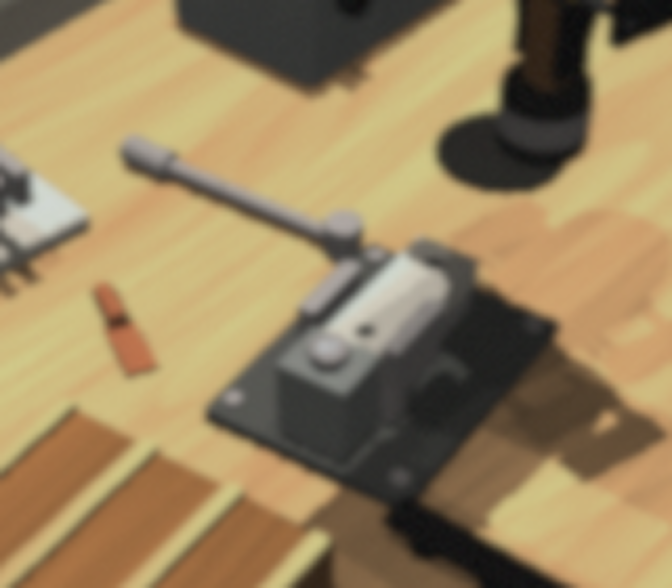

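View pics/w27.png

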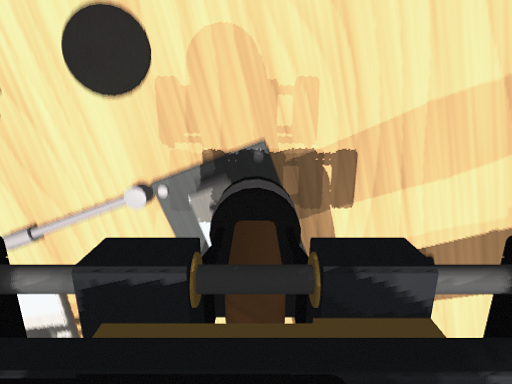

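```bash
python3 -c "
from h import *
print(proj('side',[[.5333,-.0193,.1],[.5333,-.0193,.0835],[.5333,-.0193,.08]]))"; python3 -m creep '[[0,0.44,-0.56,0.05,-0.003,0,0.001],[0,0.44,-0.56,0.05,-0.003,0,0.001],[0,0.44,-0.56,0.05,-0.003,0,0.001],[0,0.44,-0.56,0.05,-0.003,0,0.001],[0,0.44,-0.56,0.05,-0.003,0,0.001]]'>/dev/null; python3 -m creep '[[0,0,0,0,0,0,0],[0,0,0,0,0,0,0],[0,0,0,0,0,0,0]]'>/dev/null;python3 g.py w .628 -.334 .1 165.8; python3 -c "
from h import *
im=r.capture('wrist'); cv2.imwrite('pics/w28.png',im)"
```

```text
[[268.68502749 175.48699686]
 [268.61789146 180.38307576]
 [268.60382226 181.40911115]]
t40.4 pos [ 0.6218 -0.3324  0.2227] yaw 165.44 w 0.274 F [0.1, 0.3, -3.7] | shift [-0.0001, -0.0242, 0.409] turn [0.0023, -0.0001, -0.002] mm 122.9
```

View pics/w28.png

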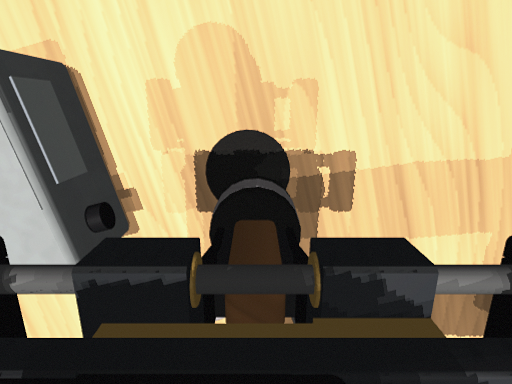

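```bash
python3 m.py j 0.0 '[[132,232],[75,70]]'; python3 m.py j 0.12 '[[125,235],[70,65]]';  python3 m.py j 0.003 '[[248.5,130],[207,172],[290,172]]'
python3 -c "
from h import *
im=cv2.imread('pics/scene0.png'); cv2.imwrite('pics/box.png',cv2.resize(im[90:270,20:190],None,fx=3.5,fy=3.3))"
```

```text
[[223.0, -218.1], [193.5, -410.7]] [[0.7894, -0.295, 0.0], [0.782, -0.4897, 0.0]]
[[165.9, -246.8], [140.8, -381.6]] [[0.7359, -0.33, 0.12], [0.7263, -0.4668, 0.12]]
[[40.3, -283.0], [103.8, -255.2], [12.2, -219.8]] [[0.6152, -0.3803, 0.003], [0.6752, -0.3454, 0.003], [0.5801, -0.3207, 0.003]]
```

View pics/box.png

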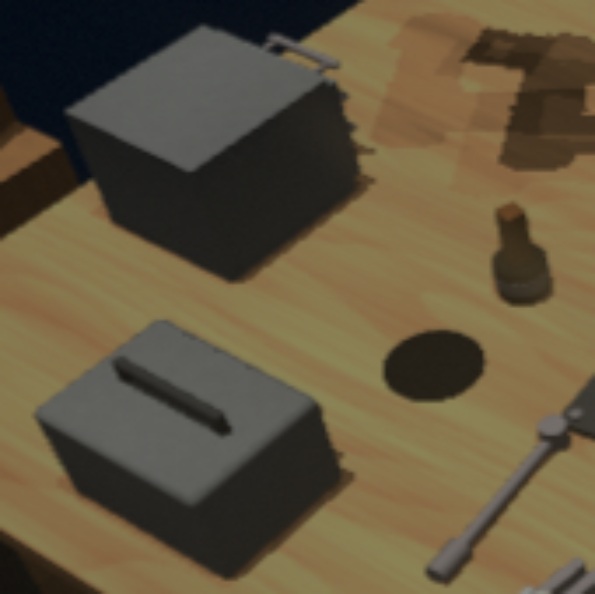

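```bash
python3 -c "
from h import *
print(ray_z('scene',[(115.7,232.4),(87,265)],0))
for z in (.1,.12,.14): print(z,ray_z('scene',[(110.9,212.7)],z))
m=np.array([.5333,-.0193,.1]);
# mat with wrist-cam left/right extremes
print(proj('scene',[[.628,-.334,.003]]), 'seen ~ (144,200.6)')"
```

```text
[[ 0.77904875 -0.31917651  0.        ]
 [ 0.92130695 -0.302955    0.        ]]
0.1 [[ 0.77764123 -0.31272302  0.1       ]]
0.12 [[ 0.78812597 -0.2967336   0.12      ]]
0.14 [[ 0.79861071 -0.28074418  0.14      ]]
[[143.27216497 201.20746867]] seen ~ (144,200.6)
```

```bash
python3 -m creep '[[0,0,-0.024,0.1,0.002,0,-0.002],[0,0,-0.024,0.2,0.002,0,-0.002],[0,0,-0.024,0.3,0.002,0,-0.002],[0,0,-0.024,0.37,0.002,0,-0.002],[0,0,-0.024,0.4,0.002,0,-0.002]]'>/dev/null; python3 g.py w .628 -.334 .0777 165.8;python3 -m creep '[[0,0,0,0,0,0,0],[0,0,0,0,0,0,0],[0,0,0,0,0,0,0]]'>/dev/null;python3 g.py w .628 -.334 .0777 165.8
```

```text
t40.9 pos [ 0.626  -0.3313  0.1013] yaw 165.91 w 0.277 F [-0.8, -0.3, -4.6] | shift [0.0072, -0.0092, 0.0787] turn [0.0015, 0.0002, 0.0006] mm 23.9
t41.1 pos [ 0.6272 -0.3312  0.104 ] yaw 165.98 w 0.273 F [1.0, -0.4, -2.8] | shift [0.0083, -0.0049, 0.0875] turn [0.0001, -0.0, 0.001] mm 26.4
```

```bash
python3 -m creep '[[0,0.008,-0.005,0.03,0,0,0.001],[0,0.008,-0.005,0.055,0,0,0.001],[0,0.008,-0.005,0.07,0,0,0.001],[0,0.008,-0.005,0.08,0,0,0.001],[0,0.008,-0.005,0.083,0,0,0.001]]'; python3 -m creep '[[0,0,0,0.003,0,0,0],[0,0,0,0.003,0,0,0]]';python3 g.py w .628 -.334 .0777 165.8
```

```text
time_s: 41.57
tcp_pos: [0.6275, -0.3339, 0.0782]
ee_rot: [[-0.245, -0.969, -0.002], [-0.969, 0.245, 0.0], [0.0, 0.002, -1.0]]
wrist_force: [0.3, -0.1, -3.4]
gripper_width: 0.272
time_s: 41.73
tcp_pos: [0.6276, -0.334, 0.0781]
ee_rot: [[-0.245, -0.969, -0.002], [-0.97, 0.245, 0.0], [0.0, 0.002, -1.0]]
wrist_force: [-2.9, 0.2, 0.8]
gripper_width: 0.272
t41.7 pos [ 0.6276 -0.334   0.0781] yaw 165.81 w 0.272 F [-2.9, 0.2, 0.8] | shift [-0.0002, -0.0012, 0.0014] turn [0.0006, -0.0001, 0.0001] mm 0.5
```

```bash
python3 -m creep '[[0.7,0,0,0,0,0,0],[0.7,0,0,0,0,0,0],[0.7,0,0,0,0,0,0],[0.7,0,0,0,0,0,0],[0.7,0,0,0,0,0,0]]'; python3 -m creep '[[0.8,0,0,0,0,0,0],[0.8,0,0,-0.05,0,0,0],[0.8,0,0,-0.15,0,0,0],[0.8,0,0,-0.28,0,0,0],[0.8,0,0,-0.4,0,0,0]]';python3 -m creep '[[0.8,0,0,-0.1,0,0,0],[0.8,-0.2,0,-0.2,0,0,0],[0.8,-0.5,-0.1,-0.2,0,0,0],[0.8,-0.6,-0.1,-0.2,0,0,0],[0.8,-0.6,-0.1,-0.2,0,0,0]]'; python3 -m creep '[[0.8,0,0,0,0,0,0],[0.8,0,0,0,0,0,0],[0.8,0,0,0,0,0,0],[0.8,0,0,0,0,0,0]]' >/dev/null; python3 -c "
from h import *
import pickle
C=wristRt();pickle.dump(C,open('w29.pkl','wb'))
im=r.capture('wrist'); cv2.imwrite('pics/w29.png',im)
im=r.capture('side'); cv2.imwrite('pics/s29.png',cv2.resize(im[90:240,190:390],None,fx=4,fy=4,interpolation=cv2.INTER_CUBIC))
im=r.capture('scene'); cv2.imwrite('pics/c29.png',cv2.resize(im[130:260,110:290],None,fx=4.4,fy=4.4,interpolation=cv2.INTER_CUBIC))"
```

```text
time_s: 42.15
tcp_pos: [0.6279, -0.3341, 0.0784]
ee_rot: [[-0.245, -0.97, -0.001], [-0.97, 0.245, -0.0], [0.001, 0.001, -1.0]]
wrist_force: [-0.9, 0.9, -0.1]
gripper_width: 0.562
time_s: 42.57
tcp_pos: [0.6278, -0.3341, 0.1995]
ee_rot: [[-0.245, -0.97, -0.002], [-0.97, 0.245, -0.0], [0.001, 0.002, -1.0]]
wrist_force: [0.5, 0.1, 0.3]
gripper_width: 0.795
time_s: 42.98
tcp_pos: [0.6926, -0.1851, 0.259]
ee_rot: [[-0.246, -0.969, -0.001], [-0.969, 0.246, -0.0], [0.0, 0.0, -1.0]]
wrist_force: [0.6, 0.1, -0.1]
gripper_width: 0.801
```

View pics/w29.png

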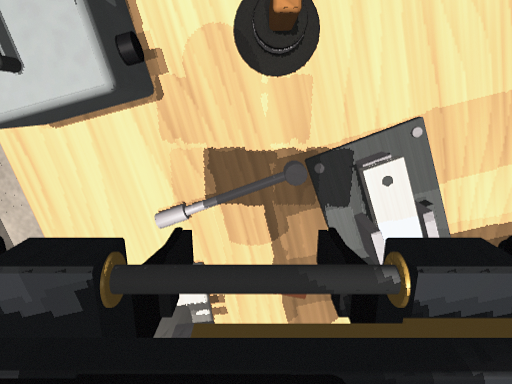

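View pics/s29.png

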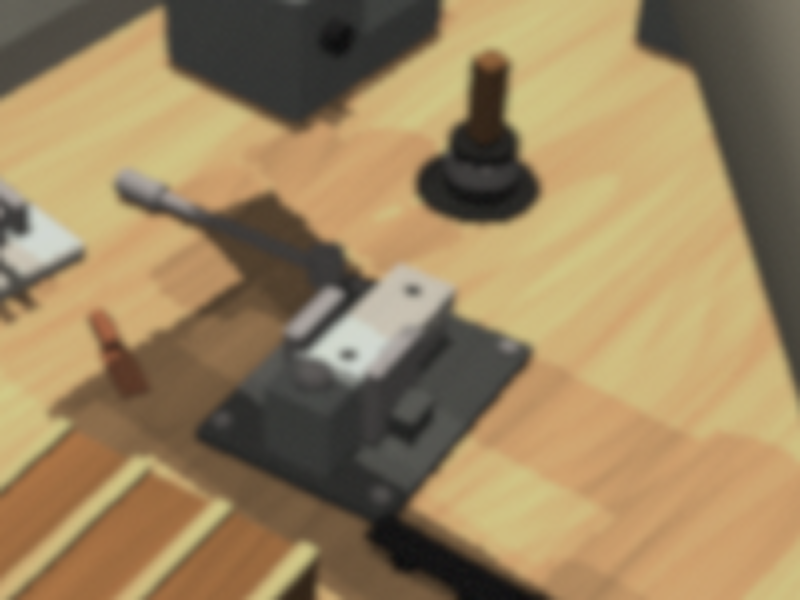

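View pics/c29.png

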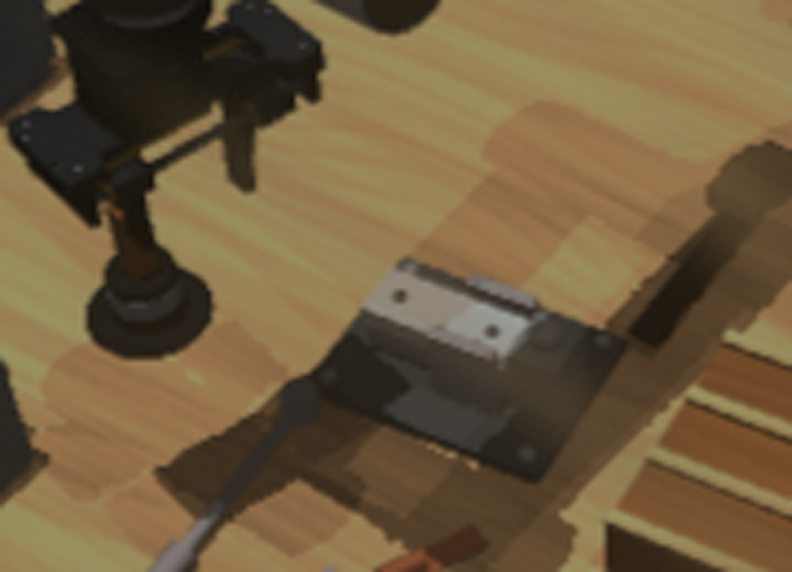

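```bash
python3 m.py j .058 '[[364,166],[403,155],[387.5,181]]'; python3 m.py j .003 '[[276,34]]'; python3 -m creep '[[0.8,-0.8,0.5,-0.2,0,0,0],[0.8,-0.8,0.5,-0.2,0,0,0],[0.8,-0.8,0.5,-0.2,0,0,0],[0.8,-0.8,0.5,-0.2,0,0,0],[0.8,-0.8,0.5,-0.2,0,0,0]]' >/dev/null;python3 -m creep '[[0.8,0,0,0,0,0,0],[0.8,0,0,0,0,0,0],[0.8,0,0,0,0,0,0],[0.8,0,0,0,0,0,0]]' ; python3 -c "
from h import *
im=r.capture('wrist'); cv2.imwrite('pics/w30.png',im)
for cam in ('scene','side'):
    im=r.capture(cam); cv2.imwrite(f'pics/{cam}30.png',im)
"
```

```text
[[20.8, -65.7], [-22.6, -62.2], [0.7, -39.6]] [[0.5712, -0.1666, 0.058], [0.5276, -0.1681, 0.058], [0.5481, -0.143, 0.058]]
[[60.1, -234.8]] [[0.6294, -0.3302, 0.003]]
time_s: 44.22
tcp_pos: [0.6292, 0.0077, 0.3022]
ee_rot: [[-0.252, -0.968, -0.002], [-0.968, 0.252, -0.001], [0.001, 0.001, -1.0]]
wrist_force: [0.3, -0.4, -0.1]
gripper_width: 0.799
```

View pics/w30.png

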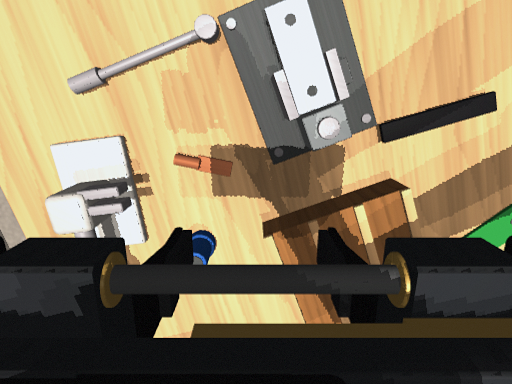

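View pics/scene30.png

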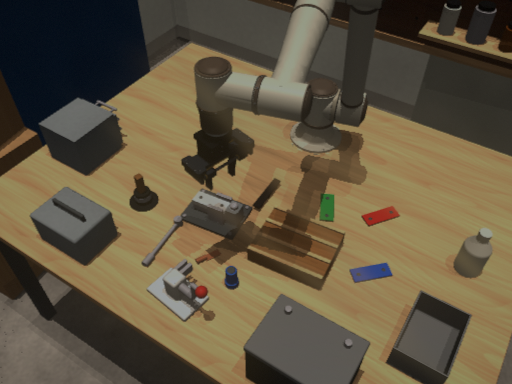

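```bash
python3 m.py j .058 '[[290,19],[312,91]]'; python3 m.py j .08 '[[328,127]]'; python3 -c "
from h import *
im=r.capture('side')
for n in ('mallet_grip','wrench','lug','vent_strip','post_cleaner'):
    d=r.outline_of('side',n)
    if d: ys,xs=np.nonzero(d[0]['pixels']); print(n,round(d[0]['score'],2),xs.mean().round(),ys.mean().round())
print(r.sense()['time_s'])
print(r.finish_job())"
```

```text
[[1.0, -41.0], [2.1, 39.8]] [[0.5486, -0.1444, 0.058], [0.5405, -0.0639, 0.058]]
[[1.2, 83.0]] [[0.5347, -0.0212, 0.08]]
mallet_grip 0.68 311.0 123.0
wrench 0.89 250.0 147.0
lug 0.72 219.0 178.0
vent_strip 0.92 309.0 236.0
post_cleaner 0.82 177.0 186.0
44.6667
the job is handed in; nothing more can be done
None
```

I put all three aluminium plates in the nest, pressed the pin down with the mallet, and stood the mallet on the mat. I handed the job in at 44.7 s; it reports no verdict.

I slid each plate out to about 47 mm of overhang, gripped it there and laid it in the nest. I pressed the pin with the mallet's face until it stopped moving. The tool height at that point puts the pin top at about 80 mm, which is fully down.

Last checks before handing in:
- **Top plate:** its holes put it about 1.5 mm across and 0.6 mm along from the nest centre, and square to within about 0.014 rad. The two plates below are hidden, so I judged them only from earlier pictures: the bottom one was about 1.5 mm across and 0.5 mm along from centre, and I only looked at the middle one.
- **Pin:** its head dropped about 6 pixels in the side picture, which matches full travel.
- **Mallet:** it looks upright, within a few millimetres of the mat's centre. My measured figures are the release point, which was at the mat centre I had measured, and a rough picture reading about 4 mm off. The robot was clear of everything.
- **Other things on the bench:** the wrench, lug, vent strip and post cleaner show up in the side picture within about a pixel of where they started.

Some readings disagreed:
- **Mallet start position:** the mallet had shifted about 5 cm between my first pictures and the pick, so I measured it again before gripping it.
- **Top plate across the nest:** one reading before the strike put it 4 mm to the side. After the strike it was 1 to 2 mm the other way, in line with the jaw closing or with measurement error.
- **Scene and side cameras:** they differed from each other by up to about 9 mm, so I relied on the wrist camera.

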